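Stow the steel-guitar tone bar in its V cradle

TASK

Put the steel-guitar tone bar away in its acrylic case: lay it in the V groove in front of the open case, round nose towards the case, and push it along the groove, under the sprung plunger, until its nose bears firmly on the stop screw at the back, wherever that is set; arrive slowly, feel for it and do not force the bar against it. Then swing the door shut; leave the harmonicas and the pick tin where they are.

Things in the scene. Friction and masses are not known exactly. Their poses are not given: they have to be found in the camera images.
- bar_center (a point): Centre of the loose tone bar: solid stainless steel round bar, 25 mm diameter, 86 mm long, about 0.3 kg. x runs along the bar to its bullet nose (a half ball); the other end, the butt, is flat. It starts lying level on a wooden rest, axis 32 mm above the shelf, nose pointing roughly away from the robot.
- bar_nose (a point): The very tip of the bar's round nose, 43 mm from its centre along its x axis.
- bar: The tone bar; origin and axes as bar_center. On the waxed groove it slides with a drag of a few newtons. Leaning on it with some 5 N more than that, once the nose meets the stop, seats it; over 14 N on the stop would mar it, so arrive slowly (about 10 mm/s).
- rest_top (a point): Where the bar's centre lies on its dark wooden rest (fixed); x along the bar. The base, 84 x 46 mm, is 8 mm high; two V saddles, 22 mm wide, 8 mm thick and 24 mm high, stand 30 mm behind and 27 mm ahead of this point. Between them the fingers can reach down beside the bar to 9 mm above the shelf.
- mouth (a point): On the line where the bar's axis lies when it rests in the V groove, in the plane of the case's open mouth, 37.7 mm above the shelf. x points level along the groove into the case, y left, z up. The case is fixed. The 90 degree groove is 10 mm deep, its edges 30 mm above the shelf; it runs from 80 mm in front of the mouth to the stop plate 116 mm behind it.
- tongue_end (a point): Outer end of the groove's wooden tongue, 80 mm in front of the mouth, at the height of its edges (30 mm above the shelf); axes like mouth. The tongue is only 22 mm wide and stands free from here to the mouth: here the bar can be laid in the groove with the fingers on either side.
- notch (a point): Middle of the inner edge of the thumb notch in the clear roof, 40 mm behind the mouth, 70 mm above the shelf (roof top); axes like mouth. The notch is 60 mm wide and open to the front, so that fingers can follow the butt in; home, the butt is 4 to 26 mm behind the mouth. Behind the mouth a plinth 100 mm wide, 30 mm high carries the cover, 92 mm wide inside, walls 4 mm.
- plunger_tip (a point): Ball tip of the sprung plunger under the roof, on the groove's centre line 55 mm behind the mouth. Free, the tip hangs 46 mm above the shelf; the bar's top is at 50 mm, so the nose must lift it. It resists the push like a small bump of a few newtons, then presses the bar down with about 3 N and adds drag. Its brass nut tops out 74 mm above the shelf.
- stop: The back stop: an upright brass plate at the end of the groove, 116 mm behind the mouth, 28 mm wide, origin on its front face at the groove's middle, x as for mouth. Through it, on the bar's axis, runs a stop screw 10 mm thick with a flat rigid tip that the nose meets. The screw is set for bars of various lengths: its tip stands 4 to 26 mm in front of the plate, how far is not measured.
- flank_left: The left 45 degree flank of the V groove (origin as that of the case: on the shelf, under mouth).
- flank_right: The right 45 degree flank of the V groove (same origin).
- door (a joint): Angle of the clear swing door, rad: 0 shut, growing as it opens, at most 2.75. It starts wide open, folded out to the right of the tongue. It turns easily, stays where it is left and has no latch.
- door_hinge (a point): On the door's upright hinge line at the right edge of the mouth, 51 mm right of the groove, 50 mm above the shelf; it turns with the door. y runs along the door to its free edge; -x is the door's outer side (towards the robot when shut).
- door_edge (a point): Middle of the door's free edge, 100 mm from the hinge, 50 mm above the shelf; axes like door_hinge. The door is a flat pane 4 mm thick, from 32 to 68 mm above the shelf; its outer face is 4 mm to the -x side of the hinge line. It clears the tongue and the seated bar.
- harmonica0: Steel harmonica 102 x 27 x 20 mm, lying on the shelf at the left; origin under its centre; y along it. Not to be moved.
- harmonica1: Second harmonica of the row, the same size. Not to be moved.
- harmonica2: Third harmonica of the row, the same size. Not to be moved.
- tin: Round aluminium pick tin, 52 mm in diameter and 24 mm high, beside the bar's rest, on either side; origin under its centre. Not to be moved.
Not all that is in view belongs to the job. Of the things that look like the part that bears mouth, the smaller one is meant.

How it is judged:
By the outcome, as a careful person would: the job done as asked, in the order asked, and still so for the second after the job is handed in, with the robot touching nothing.
It also fails if it takes over 67 s, if anything falls off the work surface, if the arm or the gripper's body presses on something with over 40 N, if the wrist force passes 120 N, or if a joint passes its speed limit or range.

ROBOT

A 6-joint arm with a two-finger parallel gripper is mounted at the origin on the work surface. World frame = base frame: x ahead of the robot, y to its left, z up, the work surface at z = 0. Lengths are in mm, angles in rad, forces in N, time in s.
With the tool pointing down it reaches from about 350 to 975 mm from the base axis. Payload 7.1 kg.
Tool frame: the origin (TCP) lies on the mounting face of the last link; the fingertips stand 182 mm ahead of it and the grasp point (between the pads) lies 163 mm ahead of it (ctrl.finger_overhang is the distance from the TCP to the fingertips, in mm); z points along the fingers, y is the direction in which the jaws open and shut (so a half turn about z gives the same grasp; the last joint's range is limited). The gripper opens to 88 mm and grips with 3 to 60 N. Pads are 20 mm wide; open, the fingers measure 115 mm over their backs; the gripper's body (75 mm by 178 mm) begins 61 mm behind the grasp point.
Start: joints at [1.099, 0.423, 1.63, -0, 1.089, -0.019], TCP at [273.396, 562.015, 404.675] pointing down, gripper open.
Joint ranges: [-3, 3], [-0.9, 2.11], [0.09, 2.58], [-1.31, 4.45], [0.11, 2.69], [-2.54, 2.54]. Speed limits (rad/s): [2.39, 2.39, 3.01, 3.14, 3.14, 3.14].

INTERFACE

Orientations are given as a rotation vector (axis times angle).
In Python, from workcell import ctrl, viewer, recognise gives the robot as it stands.
- The arm moves only by the shell command python3 -m handwheel 'ROWS'. ROWS is JSON, a list of rows, each an object of numbers: "gripper": the closure, from 0 (fully open) to 1 (shut); "tx", "ty", "tz": the shift along the tool's x, y, z in m; "rx", "ry", "rz": the turn, a rotation vector about the tool's x, y, z in degrees. In form: [{"gripper": .., "tx": .., "ty": .., "tz": .., "rx": .., "ry": .., "rz": ..}, ...]. A call has 1 to 8 rows; each row shifts and turns the commanded pose from where the row before left it, along the tool's axes as they then stand; what a row does not reach is not made up. A row lasts 1/8 s, in which the tool goes at most 62.5 mm and 10.7 degrees, less where a joint would pass 70% of its speed; a pose out of reach is approached as far as the arm can. A call with a gripper value outside its range is refused whole. The fingers move at their own pace and stop on an object; the grip force is fixed at half the most. Time passes only in rows, so rows that do not move let the fingers close. It gives the time, the measured TCP pose, the force and the opening at its end, in the units of the state.
- ctrl.get_obs(): the state, without advancing time (a new reading comes with each control period).
- viewer.get_image(name): name is "side" or "top" or "wrist"; returns a dict with "image" (420x560x3 uint8, red, green, blue), "range_z" (420x560 float32, mm along the optical axis (not along the pixel's ray), 0 where there is no reading), "vfov" (degrees; the focal length in pixels is half the picture's height over the tangent of half this angle, whatever the lens; pixels are square), "cx", "cy" (the principal point, pixels), "extrinsics" (4x4, takes a point from world to camera coordinates); the wrist camera has in their place "T_tool_cam" (4x4, takes a point from camera to tool coordinates, whose origin is the TCP and whose axes are the flange's). Camera axes: x right, y up, looking along -z (the intrinsics and any distortion apply to the point x, -y, -z); pixel columns grow to the right and rows downward; lengths in mm; the calibration is good to about 2 mm. A picture is of the moment at which its call begins: read the wrist's pose just before it.
- ctrl.close_job(): hands the job in, once; it reports no verdict.
Trained networks look in a picture, given as the dict that the camera call returned (one of the last four; its "shot" number tells which), for a name from the list of things; names that differ only in an ending like _2 or _b are one class to them, and where a whole thing is asked for, a point or a joint stands for the part that bears it (a point fixed in the world has none). Each returns a list of dicts, best first, with "p" (0 to 1); they miss things now and then, are a little off and sometimes report something else, mostly with a low value. They report only what shows in the picture. A call takes as long as a camera call. They do not tell look-alikes from the thing itself.
- recognise(picture, name): "xy" ([column, row] as shares, 0 to 1, of the picture: columns of its width, rows of its height, amid what is visible of it).
The state is a dict: "t": time; "qpos": joint angles; "qvel": joint speeds; "joint_torque": joint torques, N m; "ee_pos": TCP position; "orientation": TCP orientation; "ft_force": force on the tool from outside, world axes, zero at the start; "moment": the same for the moment, N m; "width": finger opening in mm.
Only numpy, scipy, OpenCV 4.12 (cv2) and the standard library are available. Lean on these libraries where they do the work, as an engineer would, in place of code of your own. Each camera call takes 0.05 s, during which the arm holds its last target.

## Working session

There is one attempt and no reset: what is moved stays moved. The work goes in short steps, Python scripts to look and compute and a shell command to move; the robot and the scene stay as the last step left them, time stands still between calls to the robot, and variables do not carry over. Pictures are saved under pics/ and viewed, and the job is handed in when it is done.

```bash
ls; mkdir -p pics; cat > h.py <<'E'
import numpy as np, cv2
from workcell import ctrl, viewer, recognise
from scipy.spatial.transform import Rotation as R
def cam(name):
    o=ctrl.get_obs(); p=viewer.get_image(name); p['obs']=o; p['name']=name
    return p
def save(p,f): cv2.imwrite('pics/'+f,p['image'][:,:,::-1])
def toworld(p,u,v,z=None):
    h=p['image'].shape[0]; f=h/2/np.tan(np.radians(p['vfov'])/2)
    if z is None: 
        z=p['range_z'][int(round(v)),int(round(u))]
    c=np.array([(u-p['cx'])/f*z,-(v-p['cy'])/f*z,-z,1])
    return (camT(p)@c)[:3]
def camT(p):
    if 'extrinsics' in p: return np.linalg.inv(p['extrinsics'])
    T=np.eye(4); T[:3,:3]=R.from_rotvec(p['obs']['orientation']).as_matrix(); T[:3,3]=p['obs']['ee_pos']
    return T@p['T_tool_cam']
def atheight(p,u,v,h):
    # ray hits world z=h
    T=camT(p); a=toworld(p,u,v,1.0); o=T[:3,3]; d=a-o
    return o+d*(h-o[2])/d[2]
E
python3 - <<'E'
from h import *
print(ctrl.get_obs(), ctrl.finger_overhang)
for n in ['top','side','wrist']:
    p=cam(n); save(p,n+'0.png'); print(n,{k:(v if k not in('image','range_z','obs') else 0) for k,v in p.items()})
    for nm in ['bar','mouth','tongue_end','notch','plunger_tip','stop','door','door_edge','door_hinge','rest_top','tin','harmonica0','bar_nose']:
        for r in recognise(p,nm)[:4]:
            u,v=r['xy'][0]*560,r['xy'][1]*420
            print(nm,round(r['p'],2),round(u,1),round(v,1),toworld(p,u,v).round(1))
E
```

```text
pics
{'t': 0.0, 'qpos': array([ 1.09902647e+00,  4.23818478e-01,  1.63066871e+00,  1.50671694e-05,
        1.08858211e+00, -1.90356496e-02]), 'qvel': array([ 0.00024424,  0.00134549,  0.00190534,  0.00044664,  0.00035823,
       -0.00014741]), 'joint_torque': array([-2.30196616e-03, -5.44618142e+01, -2.73659652e+01,  6.42590644e-02,
        2.27889681e-02, -1.45073718e-04]), 'ee_pos': array([273.26363698, 561.79532677, 403.92381878]), 'orientation': array([-7.05022384e-01, -3.06107947e+00,  2.24464455e-03]), 'ft_force': array([ 0.65139561, -0.6957159 ,  0.42823443]), 'moment': array([-0.01176872,  0.01056228, -0.01296462]), 'width': 87.36995534064658} 182.0
top {'image': 0, 'range_z': 0, 'vfov': 43.933348559473686, 'cx': 285.4015774239654, 'cy': 205.83008380897866, 'extrinsics': array([[-2.32395991e-02, -9.99728092e-01, -1.91368384e-03,
         2.12060379e+01],
       [ 9.86111759e-01, -2.32378646e-02,  1.64449387e-01,
        -4.61095595e+02],
       [-1.64449142e-01,  1.93463169e-03,  9.86383666e-01,
        -1.04121684e+03],
       [ 0.00000000e+00,  0.00000000e+00,  0.00000000e+
[... 2653 characters left out ...]
.8 270.6  31.5]
wrist {'image': 0, 'range_z': 0, 'vfov': 64.337804040758, 'cx': 278.93300426716706, 'cy': 207.99262846252182, 'T_tool_cam': array([[-1.02543420e-03,  9.55093285e-01,  2.96303503e-01,
         8.33570728e+01],
       [ 9.99999341e-01,  1.13251331e-03, -1.89745756e-04,
         1.17207454e+00],
       [-5.16792557e-04,  2.96303113e-01, -9.55093816e-01,
         1.97783348e+01],
       [ 0.00000000e+00,  0.00000000e+00,  0.00000000e+00,
         1.00000000e+00]]), 'shot': 3, 'obs': 0, 'name': 'wrist'}
door 0.67 150.6 388.9 [467.  265.5   6.6]
door_edge 0.22 142.0 405.9 [464.9 266.3  36.7]
rest_top 0.84 154.4 390.5 [471.1 269.7   7.6]
bar_nose 0.65 141.7 410.5 [472.1 260.8  35.9]
```

View pics/top0.png

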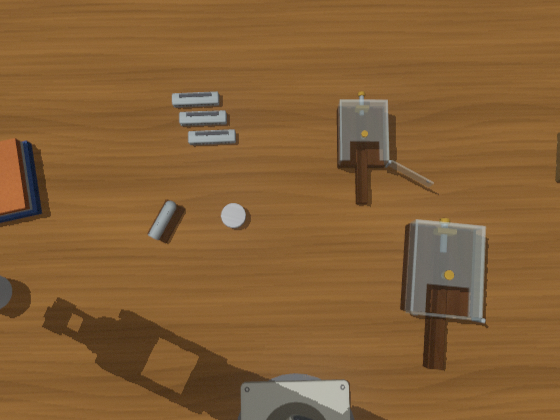

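View pics/side0.png

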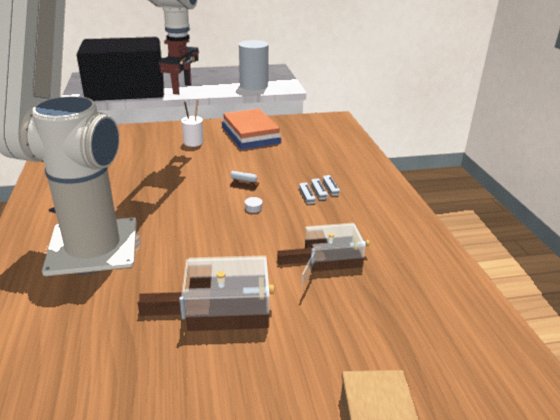

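View pics/wrist0.png

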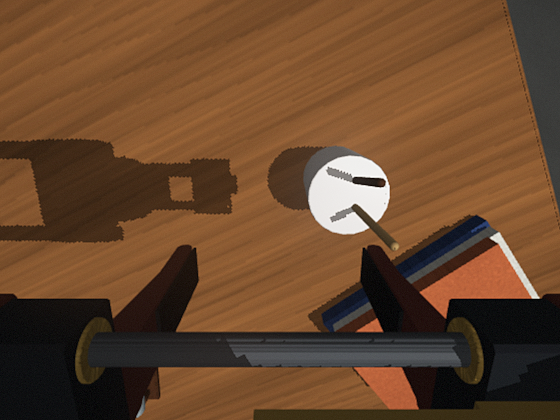

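```bash
python3 - <<'E'
from h import *
p=cam('top')
np.savez('top.npz',**{k:v for k,v in p.items() if isinstance(v,(np.ndarray,float))})
im=p['image'][:,:,::-1]
a=cv2.resize(im[85:215,310:450],None,fx=5,fy=5,interpolation=cv2.INTER_CUBIC)[:600,:700]
cv2.imwrite('pics/case_crop.png',a)
a=cv2.resize(im[190:250,135:255],None,fx=6,fy=6,interpolation=cv2.INTER_CUBIC)
cv2.imwrite('pics/bar_crop.png',a)
# bar point cloud
pts=[]
for v in range(190,250):
  for u in range(135,190):
    w=toworld(p,u,v)
    if w[2]>30 and w[2]<60: pts.append(w)
pts=np.array(pts); c=pts.mean(0); print(len(pts),c, pts.min(0),pts.max(0))
_,_,V=np.linalg.svd(pts-c); print(V[0], np.degrees(np.arctan2(V[0][1],V[0][0]))); t=(pts-c)@V[0]; print(t.min(),t.max())
for m in [(560,140),(400,0),(500,100),(300,400)]: pass
for (u,v) in [(300,250),(100,100),(500,60),(250,300),(363,200),(363,180),(364,160)]: print(u,v,toworld(p,u,v).round(1))
E
```

```text
486 [438.70152584 263.97385045  41.91580462] [398.66708093 238.40010576  30.08987134] [480.11144678 293.80491763  50.7313194 ]
[-0.88320056  0.46885257  0.01157771] 152.03812140709854
-43.82903859330794 40.80982076476376
300 250 [372.  -18.3   3.6]
100 100 [715.  416.1   2.9]
500 60 [ 7.891e+02 -4.803e+02  1.000e-01]
250 300 [270.6  88.8  -0.3]
363 200 [ 473.  -153.6   20.7]
363 180 [ 515.7 -155.4   22.5]
364 160 [ 557.2 -158.3   30.8]
```

```bash
python3 - <<'E'
from h import *
d=np.load('top.npz'); p=dict(d); p['vfov']=float(p['vfov']);p['cx']=float(p['cx']);p['cy']=float(p['cy'])
pp=[]
for v in range(85,215):
  for u in range(310,450):
    pp.append(np.r_[u,v,toworld(p,u,v)])
pp=np.array(pp)
m=pp[pp[:,4]>12]
# tongue: height 15..32, x<560
for v in range(150,210,4):
  row=m[m[:,1]==v]
  print(v,[(int(r[0]),*r[2:].round(0).astype(int)) for r in row][:60:2])
E
```

```text
150 [(338, np.int64(580), np.int64(-104), np.int64(33)), (340, np.int64(569), np.int64(-104), np.int64(71)), (342, np.int64(568), np.int64(-108), np.int64(73)), (344, np.int64(569), np.int64(-112), np.int64(72)), (346, np.int64(569), np.int64(-116), np.int64(71)), (348, np.int64(568), np.int64(-120), np.int64(72)), (350, np.int64(579), np.int64(-130), np.int64(32)), (352, np.int64(579), np.int64(-134), np.int64(33)), (354, np.int64(579), np.int64(-138), np.int64(33)), (356, np.int64(580), np.int64(-143), np.int64(29)), (358, np.int64(580), np.int64(-147), np.int64(28)), (360, np.int64(583), np.int64(-153), np.int64(17)), (362, np.int64(582), np.int64(-157), np.int64(20)), (364, np.int64(580), np.int64(-160), np.int64(26)), (366, np.int64(579), np.int64(-164), np.int64(30)), (368, np.int64(579), np.int64(-168), np.int64(31)), (370, np.int64(578), np.int64(-172), np.int64(32)), (372, np.int64(579), np.int64(-176), np.int64(31)), (374, np.int64(579), np.int64(-181), np.int64(30)), (376, np.int64(579), np.int64(-185), np.int64(29)), (378, np.int64(578), np.int64(-189), np.int64(32)), (38
[... 10130 characters left out ...]
np.int64(13)), (358, np.int64(476), np.int64(-142), np.int64(30)), (360, np.int64(477), np.int64(-147), np.int64(24)), (362, np.int64(477), np.int64(-151), np.int64(23)), (364, np.int64(476), np.int64(-155), np.int64(26)), (366, np.int64(475), np.int64(-159), np.int64(31))]
202 [(332, np.int64(284), np.int64(12), np.int64(1103)), (357, np.int64(469), np.int64(-141), np.int64(18)), (359, np.int64(468), np.int64(-145), np.int64(24)), (361, np.int64(469), np.int64(-149), np.int64(22)), (363, np.int64(468), np.int64(-153), np.int64(25)), (365, np.int64(468), np.int64(-157), np.int64(24)), (367, np.int64(469), np.int64(-162), np.int64(20))]
206 [(404, np.int64(284), np.int64(12), np.int64(1103))]
```

View pics/bar_crop.png

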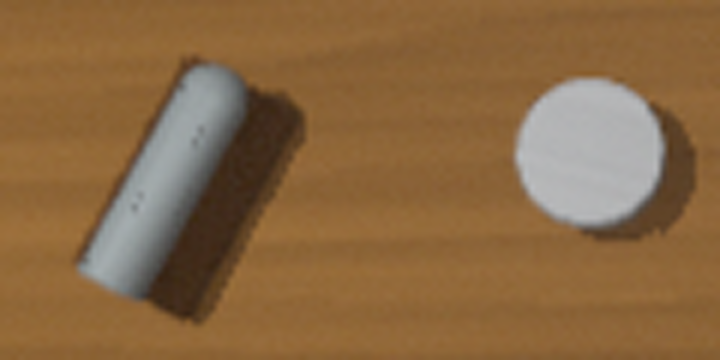

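View pics/case_crop.png

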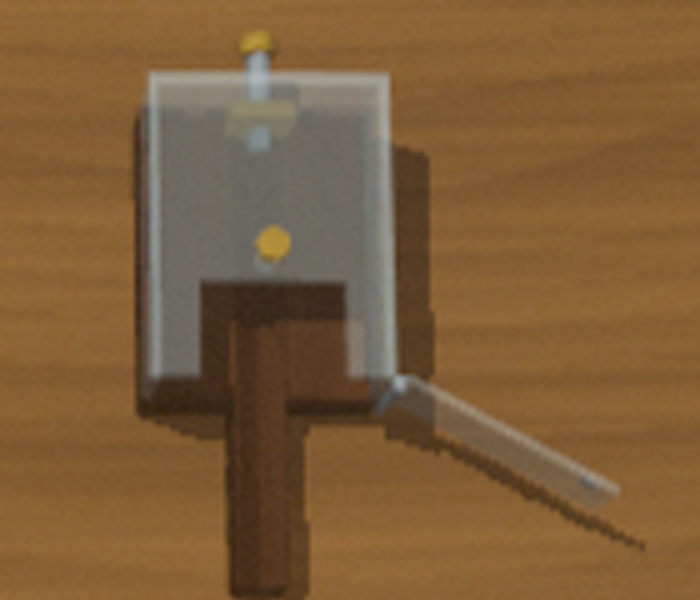

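```bash
python3 -m handwheel '[{"tx":-0.035,"ty":-0.0245,"tz":0.009,"rz":0.25},{"tx":-0.035,"ty":-0.0245,"tz":0.009,"rz":0.25},{"tx":-0.035,"ty":-0.0245,"tz":0.009,"rz":0.25},{"tx":-0.035,"ty":-0.0245,"tz":0.009,"rz":0.25},{"tx":-0.035,"ty":-0.0245,"tz":0.009,"rz":0.25},{"tx":-0.035,"ty":-0.0245,"tz":0.009,"rz":0.25},{"tx":-0.035,"ty":-0.0245,"tz":0.009,"rz":0.25},{"tx":-0.034,"ty":-0.024,"tz":0.009,"rz":0.25}]'
python3 -m handwheel '[{"tx":0},{"tx":0}]'
python3 - <<'E'
from h import *
p=cam('wrist'); save(p,'w1.png'); print(p['obs']['ee_pos'],p['obs']['orientation'])
T=camT(p); print(T[:3,3])
vv,uu=np.mgrid[60:360,100:460]
f=210/np.tan(np.radians(p['vfov'])/2)
z=p['range_z'][60:360,100:460]
c=np.stack([(uu-p['cx'])/f*z,-(vv-p['cy'])/f*z,-z,np.ones_like(z)],-1)
w=(c@T.T)[...,:3]
m=(w[...,2]>34)&(w[...,2]<52)&(np.hypot(w[...,0]-438.7,w[...,1]-264)<60)&(z>100)
q=w[m]; 
from scipy.optimize import least_squares
def res(a):
    x0,y0,zc,th=a
    d=(q[:,0]-x0)*-np.sin(th)+(q[:,1]-y0)*np.cos(th)
    return np.hypot(d,q[:,2]-zc)-12.5
def full(a): # a: lateral, z, th  about ref
    return res([438.7-np.sin(a[2])*a[0],264+np.cos(a[2])*a[0],a[1],a[2]])
s=least_squares(full,[0,32,-0.49],loss='soft_l1'); print(s.x,np.degrees(s.x[2]),np.sqrt(np.mean(s.fun**2)),len(q))
th=s.x[2]; t=(q[:,0]-438.7)*np.cos(th)+(q[:,1]-264)*np.sin(th); r=abs(s.fun)<2
print(np.percentile(t,[0,0.5,1,99,99.5,100]))
tab=w[(w[...,2]<15)&(z>100)]; print(np.percentile(tab[:,2],[5,25,50,75]))
for n in ['bar','bar_nose','bar_center','rest_top']:
  for r in recognise(p,n)[:2]:
    u,v=r['xy'][0]*560,r['xy'][1]*420; print(n,r['p'],u,v,toworld(p,u,v), atheight(p,u,v,32))
E
```

```text
[273.39462543 562.01526129 404.67598745] [-7.05184470e-01 -3.06141099e+00  2.97352979e-05]
[198.95002468 599.53597192 384.89833155]
[ 0.   32.   -0.49] -28.07493196141034 nan 0$[0]: bad value
$[0]: bad value
  return _methods._mean(a, axis=axis, dtype=dtype,
  ret = ret.dtype.type(ret / rcount)
Traceback (most recent call last):
IndexError: index -1 is out of bounds for axis 0 with size 0
```

View pics/w1.png

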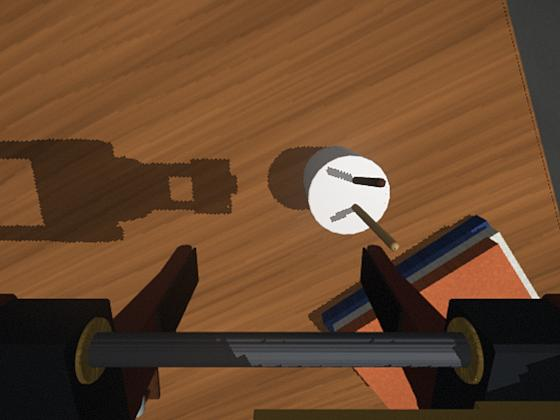

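```bash
cat > cloud.py <<'E'
from h import *
from scipy.optimize import least_squares
def cloud(p,r0=0,r1=420,c0=0,c1=560):
    T=camT(p); vv,uu=np.mgrid[r0:r1,c0:c1]
    f=210/np.tan(np.radians(p['vfov'])/2); z=p['range_z'][r0:r1,c0:c1]
    c=np.stack([(uu-p['cx'])/f*z,-(vv-p['cy'])/f*z,-z,np.ones_like(z)],-1)
    w=(c@T.T)[...,:3]; w[z<100]=np.nan
    return w
def bar(p,ref,th0=-0.49,zc=32,lo=0,hi=14,rad=60):
    w=cloud(p,60,360,100,460)
    m=(w[...,2]>zc+lo)&(w[...,2]<zc+hi+6)&(np.hypot(w[...,0]-ref[0],w[...,1]-ref[1])<rad)
    q=w[m]
    def full(a):
        d=(q[:,0]-ref[0])*-np.sin(a[2])+(q[:,1]-ref[1])*np.cos(a[2])-a[0]
        return np.hypot(d,q[:,2]-a[1])-12.5
    s=least_squares(full,[0,zc,th0],loss='soft_l1'); th=s.x[2]
    g=abs(s.fun)<2.5
    t=(q[g,0]-ref[0])*np.cos(th)+(q[g,1]-ref[1])*np.sin(th)
    c0=np.array(ref)+s.x[0]*np.array([-np.sin(th),np.cos(th)])
    print('lat,z,deg',s.x[:2].round(2),np.degrees(th).round(2),'rms',np.sqrt(np.mean(s.fun[g]**2)).round(2),g.sum(),len(q))
    print('t range',np.percentile(t,[0,0.5,1,99,99.5,100]).round(1),'line pt',c0.round(1))
    return s
E
python3 -m handwheel '[{"gripper":0,"tx":-0.035,"ty":-0.0245,"tz":0.009,"rx":0,"ry":0,"rz":0.25},{"gripper":0,"tx":-0.035,"ty":-0.0245,"tz":0.009,"rx":0,"ry":0,"rz":0.25},{"gripper":0,"tx":-0.035,"ty":-0.0245,"tz":0.009,"rx":0,"ry":0,"rz":0.25},{"gripper":0,"tx":-0.035,"ty":-0.0245,"tz":0.009,"rx":0,"ry":0,"rz":0.25},{"gripper":0,"tx":-0.035,"ty":-0.0245,"tz":0.009,"rx":0,"ry":0,"rz":0.25},{"gripper":0,"tx":-0.035,"ty":-0.0245,"tz":0.009,"rx":0,"ry":0,"rz":0.25},{"gripper":0,"tx":-0.035,"ty":-0.0245,"tz":0.009,"rx":0,"ry":0,"rz":0.25},{"gripper":0,"tx":-0.034,"ty":-0.024,"tz":0.009,"rx":0,"ry":0,"rz":0.25}]'
python3 -m handwheel '[{"gripper":0,"tx":0,"ty":0,"tz":0,"rx":0,"ry":0,"rz":0},{"gripper":0,"tx":0,"ty":0,"tz":0,"rx":0,"ry":0,"rz":0}]'
```

```text
t: 3.2
ee_pos: [434.8, 260.5, 332.6]
orientation: [0.759, 3.048, 0.001]
ft_force: [0.8, 0.5, 0.8]
width: 88.1
t: 3.45
ee_pos: [434.3, 262.0, 332.9]
orientation: [0.759, 3.048, 0.001]
ft_force: [-0.3, -0.8, -0.1]
width: 87.8
```

```bash
python3 - <<'E'
from cloud import *
p=cam('wrist'); save(p,'w1.png'); print(p['obs']['ee_pos'],p['obs']['orientation'])
bar(p,[438.7,264])
w=cloud(p,0,300); print(np.nanpercentile(w[...,2],[2,10,25,50]))
for n in ['bar','bar_nose','bar_center','rest_top']:
  for r in recognise(p,n)[:2]:
    u,v=r['xy'][0]*560,r['xy'][1]*420; print(n,r['p'],u,v,toworld(p,u,v), atheight(p,u,v,32))
E
```

```text
[434.27923315 261.95495133 332.89688086] [7.59470447e-01 3.04825520e+00 7.09843328e-04]
lat,z,deg [ 2.34 31.22] -28.21 rms 0.63 2493 2538
t range [-43.5 -43.1 -43.   36.3  37.1  38. ] line pt [439.8 266.1]
[-1.45259474 -0.88807376 -0.43386557  0.07867868]
bar 0.62 283.416 204.708 [434.40548762 267.65116809  43.23303174] [437.45410601 266.21822395  32.        ]
bar_nose 0.84 288.008 204.582 [435.71547774 271.29293334  44.72367492] [439.24993489 269.83346582  32.        ]
bar_center 0.82 285.488 201.684 [432.77844082 270.47213556  43.60116732] [435.86123521 269.11163644  32.        ]
rest_top 0.86 269.192 194.502 [428.70667139 256.01562025   8.15725442] [423.42562851 259.6170061   32.        ]
```

View pics/w1.png

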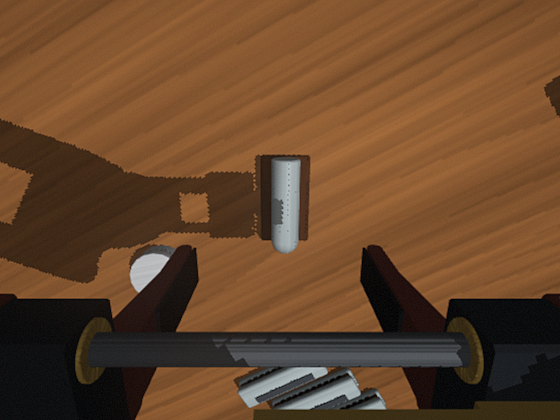

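```bash
python3 -m handwheel '[{"gripper":0,"tx":-0.001,"ty":0.006,"tz":0.025,"rx":0,"ry":0,"rz":0.2},{"gripper":0,"tx":0,"ty":0,"tz":0.035,"rx":0,"ry":0,"rz":0},{"gripper":0,"tx":0,"ty":0,"tz":0.035,"rx":0,"ry":0,"rz":0},{"gripper":0,"tx":0,"ty":0,"tz":0.025,"rx":0,"ry":0,"rz":0},{"gripper":0,"tx":0,"ty":0,"tz":0.012,"rx":0,"ry":0,"rz":0},{"gripper":0,"tx":0,"ty":0,"tz":0.005,"rx":0,"ry":0,"rz":0},{"gripper":0,"tx":0,"ty":0,"tz":0,"rx":0,"ry":0,"rz":0}]'
python3 -m handwheel '[{"gripper":0.5,"tx":0,"ty":0,"tz":0,"rx":0,"ry":0,"rz":0},{"gripper":0.6,"tx":0,"ty":0,"tz":0,"rx":0,"ry":0,"rz":0},{"gripper":0.65,"tx":0,"ty":0,"tz":0,"rx":0,"ry":0,"rz":0},{"gripper":0.65,"tx":0,"ty":0,"tz":0,"rx":0,"ry":0,"rz":0}]'
```

```text
t: 4.58
ee_pos: [438.1, 266.8, 196.0]
orientation: [0.763, 3.047, 0.001]
ft_force: [0.1, 1.1, -0.4]
width: 87.4
t: 5.08
ee_pos: [437.9, 266.5, 195.9]
orientation: [0.764, 3.047, 0.0]
ft_force: [-0.8, -0.3, 0.6]
width: 51.3
```

```bash
python3 -m handwheel '[{"gripper":0.66,"tx":0,"ty":0,"tz":0,"rx":0,"ry":0,"rz":0},{"gripper":0.66,"tx":0,"ty":0,"tz":0,"rx":0,"ry":0,"rz":0},{"gripper":0.66,"tx":0,"ty":0,"tz":0,"rx":0,"ry":0,"rz":0}]'; python3 -m handwheel '[{"gripper":0.7,"tx":0,"ty":0,"tz":0,"rx":0,"ry":0,"rz":0},{"gripper":0.7,"tx":0,"ty":0,"tz":0,"rx":0,"ry":0,"rz":0}]'
python3 -c "
from h import *
p=cam('wrist'); save(p,'w2.png')"
```

```text
t: 5.45
ee_pos: [437.9, 266.5, 195.6]
orientation: [-0.764, -3.047, 0.0]
ft_force: [1.1, -0.6, -0.2]
width: 30.1
t: 5.7
ee_pos: [437.9, 266.5, 195.7]
orientation: [-0.764, -3.047, 0.0]
ft_force: [-0.5, -1.0, -0.3]
width: 26.5
```

View pics/w2.png

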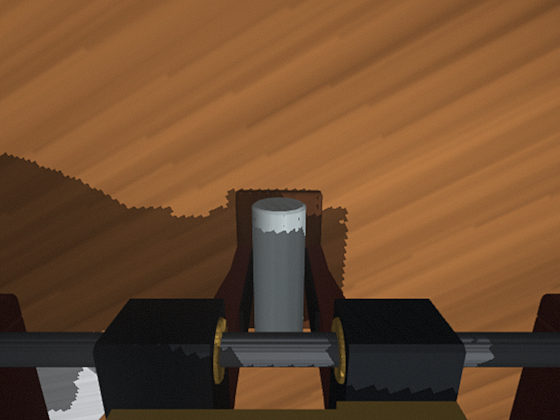

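```bash
python3 -m handwheel '[{"gripper":1,"tx":0,"ty":0,"tz":0,"rx":0,"ry":0,"rz":0},{"gripper":1,"tx":0,"ty":0,"tz":0,"rx":0,"ry":0,"rz":0}]'; python3 -m handwheel '[{"gripper":1,"tx":0,"ty":0,"tz":-0.01,"rx":0,"ry":0,"rz":0},{"gripper":1,"tx":0,"ty":0,"tz":-0.04,"rx":0,"ry":0,"rz":0},{"gripper":1,"tx":0,"ty":0,"tz":-0.04,"rx":0,"ry":0,"rz":0}]'
```

```text
t: 6.0
ee_pos: [437.8, 266.4, 195.6]
orientation: [-0.764, -3.047, 0.001]
ft_force: [-0.8, -1.2, 0.5]
width: 24.0
t: 6.38
ee_pos: [437.6, 266.4, 286.7]
orientation: [-0.764, -3.046, 0.001]
ft_force: [0.7, 0.3, -3.1]
width: 24.4
```

```bash
cat > tongue.py <<'E'
from cloud import *
def tongue(w,x0=549,y0=-155,th0=-0.05,name=''):
    q=w.reshape(-1,3); q=q[~np.isnan(q[:,0])]
    def loc(q,a):
        c,s=np.cos(a[1]),np.sin(a[1])
        lx=(q[:,0]-x0)*c+(q[:,1]-y0)*s; ly=-(q[:,0]-x0)*s+(q[:,1]-y0)*c-a[0]
        return lx,ly
    a=np.array([0,th0])
    for it in range(4):
        lx,ly=loc(q,a); m=(lx>-78)&(lx<-4)&(abs(ly)<9.5)&(q[:,2]>15)&(q[:,2]<38); s=q[m]
        f=lambda b:(lambda l:s[:,2]-b[2]-np.minimum(abs(l[1]),10))(loc(s,b))
        r=least_squares(f,[a[0],a[1],20],loss='soft_l1'); a=r.x[:2]
    print(name,'lat',r.x[0].round(2),'deg',np.degrees(r.x[1]).round(2),'vbottom z',r.x[2].round(2),m.sum(),'rms',np.sqrt(np.mean(r.fun**2)).round(2))
    # edges-based: outer side crossing
    lx,ly=loc(q,a)
    m=(lx>-75)&(lx<-8)&(abs(ly)<25)&(q[:,2]>15)&(q[:,2]<40); print(' ly range',np.percentile(ly[m],[1,5,50,95,99]).round(1))
    m=(abs(ly)<9)&(q[:,2]>15)&(q[:,2]<38)&(lx<0); print(' lx min',np.percentile(lx[m],[0,1,2]).round(1))
    m=(abs(ly)<48)&(abs(ly)>14)&(q[:,2]>24)&(q[:,2]<36)&(lx<30)&(lx>-40); print(' plinth lx min',np.percentile(lx[m],[0,2,5]).round(1))
    return r.x
E
python3 - <<'E'
from tongue import *
d=np.load('top.npz'); p={k:(v if v.ndim else float(v)) for k,v in d.items()}
w=cloud(p,85,215,310,450); tongue(w,name='top')
p=cam('side'); w=cloud(p); tongue(w,name='side')
E
```

```text
top lat 1.91 deg -1.65 vbottom z 20.97 310 rms 2.06
 ly range [-11.  -10.2  -0.5  10.9  11.3]
 lx min [-81.3 -80.8 -80.4]
 plinth lx min [-1.6 -1.  -0.7]
side lat -4.72 deg -2.15 vbottom z 18.6 194 rms 4.81
 ly range [-10.7  -9.   -3.   14.4  15.9]
 lx min [-80.3 -79.7 -79.5]
 plinth lx min [-36.1 -29.2 -15.2]
```

```bash
python3 -m handwheel '[{"gripper":1,"tx":0,"ty":-0.02,"tz":0,"rx":0,"ry":0,"rz":-8.8},{"gripper":1,"tx":0,"ty":-0.03,"tz":0,"rx":0,"ry":0,"rz":-8.8},{"gripper":1,"tx":0,"ty":-0.04,"tz":0,"rx":0,"ry":0,"rz":-8.8}]'
```

```text
t: 6.8
ee_pos: [410.7, 180.9, 285.9]
orientation: [0.037, 3.141, 0.001]
ft_force: [0.1, 0.1, -3.1]
width: 24.5
```

```bash
python3 -m handwheel '[{"gripper":1,"tx":-0.013,"ty":-0.05,"tz":0,"rx":0,"ry":0,"rz":0},{"gripper":1,"tx":-0.013,"ty":-0.05,"tz":0,"rx":0,"ry":0,"rz":0},{"gripper":1,"tx":-0.013,"ty":-0.05,"tz":0,"rx":0,"ry":0,"rz":0},{"gripper":1,"tx":-0.013,"ty":-0.05,"tz":0,"rx":0,"ry":0,"rz":0},{"gripper":1,"tx":-0.008,"ty":-0.035,"tz":0,"rx":0,"ry":0,"rz":0},{"gripper":1,"tx":0,"ty":0,"tz":0,"rx":0,"ry":0,"rz":0},{"gripper":1,"tx":0,"ty":0,"tz":0,"rx":0,"ry":0,"rz":0}]'
python3 - <<'E'
from tongue import *
p=cam('wrist'); save(p,'w3.png'); print(p['obs']['ee_pos'],p['obs']['orientation'])
w=cloud(p); tongue(w,y0=-153,th0=-0.03,name='wrist')
E
```

```text
t: 7.68
ee_pos: [463.6, -55.2, 285.6]
orientation: [-0.049, -3.141, -0.0]
ft_force: [0.4, -0.2, -3.5]
width: 24.5
[463.61179514 -55.1663652  285.59958459] [-4.86568394e-02 -3.14060991e+00 -4.54866111e-04]
wrist lat 0.24 deg -1.74 vbottom z 19.95 1608 rms 0.77
 ly range [-10.6  -9.5  -0.8  11.2  11.4]
 lx min [-82.9 -82.4 -82.2]
 plinth lx min [-7.3 -5.4 -2.9]
```

View pics/w3.png

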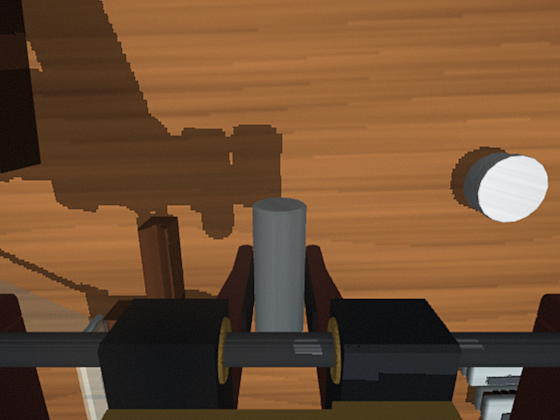

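```bash
python3 -m handwheel '[{"gripper":1,"tx":-0.011,"ty":-0.03,"tz":0,"rx":0,"ry":0,"rz":0},{"gripper":1,"tx":-0.013,"ty":-0.035,"tz":0.01,"rx":0,"ry":0,"rz":0},{"gripper":1,"tx":-0.013,"ty":-0.02,"tz":0.025,"rx":0,"ry":0,"rz":0},{"gripper":1,"tx":-0.008,"ty":-0.01,"tz":0.02,"rx":0,"ry":0,"rz":0},{"gripper":1,"tx":0,"ty":0,"tz":0,"rx":0,"ry":0,"rz":0},{"gripper":1,"tx":0,"ty":0,"tz":0,"rx":0,"ry":0,"rz":0}]'
python3 - <<'E'
from tongue import *
p=cam('wrist'); save(p,'w4.png'); print(p['obs']['ee_pos'],p['obs']['orientation'])
w=cloud(p); tongue(w,y0=-153,th0=-0.03,name='wrist')
w=cloud(p); 
for n,lo,hi in (('bar',62,80),):
  pass
p=cam('side'); a=cv2.resize(p['image'][200:300,240:380,::-1],None,fx=5,fy=5,interpolation=cv2.INTER_CUBIC); cv2.imwrite('pics/s4.png',a)
E
```

```text
t: 8.48
ee_pos: [505.9, -150.7, 231.0]
orientation: [-0.046, -3.141, -0.0]
ft_force: [-0.2, -0.1, -2.5]
width: 24.3
[ 505.91840422 -150.68662661  231.02188628] [-4.58271474e-02 -3.14068369e+00 -4.26387498e-04]
wrist lat 2.99 deg 0.27 vbottom z 19.95 191 rms 0.6
 ly range [-10.3  -9.8  -1.1   3.9   8.9]
 lx min [-82.5 -82.3 -82.2]
 plinth lx min [-2.7 -2.2 -1.5]
```

View pics/w4.png

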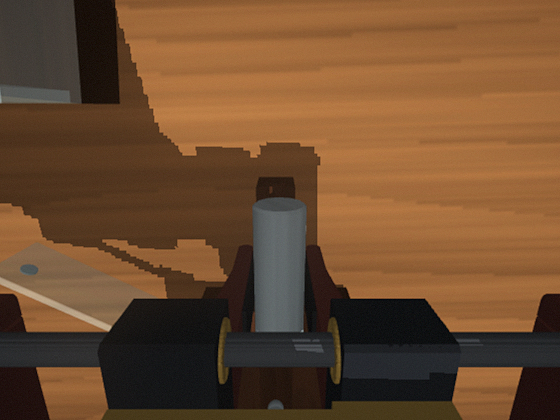

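View pics/s4.png

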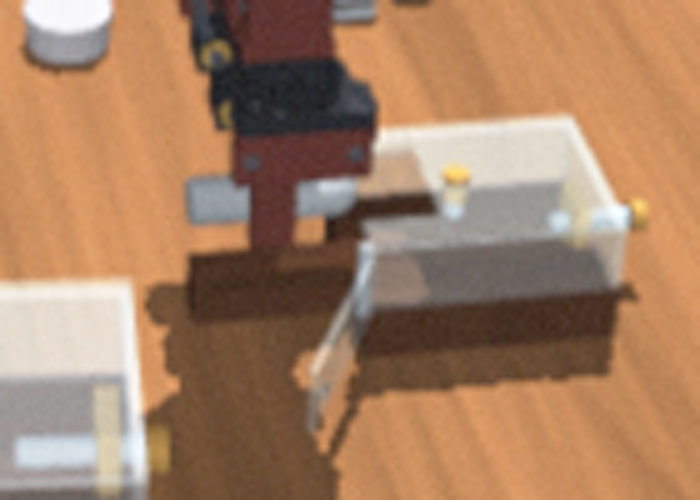

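```bash
python3 - <<'E'
from tongue import *
p=cam('wrist'); o=p['obs']; T=np.eye(4); T[:3,:3]=R.from_rotvec(o['orientation']).as_matrix(); T[:3,3]=o['ee_pos']
w=cloud(p); wt=(np.concatenate([w,np.ones(w.shape[:2]+(1,))],-1)@np.linalg.inv(T).T)[...,:3]
# bar: fit in tool frame, z(tool)>..., bar points rows 195-330
b=wt[200:325,245:312].reshape(-1,3); b=b[(b[:,2]>145)&(b[:,2]<166)]
f=lambda a: np.hypot(b[:,1]-a[0]-a[2]*b[:,0],b[:,2]-a[1]-a[3]*b[:,0])-12.5
r=least_squares(f,[0,163,0,0],loss='soft_l1'); print('bar tool y,z,slopes',r.x.round(3),np.sqrt(np.mean(r.fun**2)),len(b),b[:,0].min(),b[:,0].max())
# fingers' inner faces? 
m=(w[...,2]>15)&(w[...,2]<33)&(abs(w[...,1]+150)<25)
s=wt[m]; rows=np.nonzero(m); print(rows[0].min(),rows[0].max())
for v in range(178,200,2):
    k=m[v]; 
    if k.any(): print(v,np.nonzero(k)[0][[0,-1]],wt[v][k][[0,-1],1].round(1), w[v][k][:,2].min().round(1), w[v][k][:,0].mean().round(1), [round(x,1) for x in w[v][k][:,2][::4]])
q=w[m]; y=wt[m]; k=(abs(y[:,1]+2)<9)
g=lambda a: q[k,2]-20-abs(y[k,1]-a[0]-a[1]*y[k,0])
r=least_squares(lambda a:q[k,2]-a[1]-abs(y[k,1]-a[0]),[-2,20],loss='soft_l1'); print('V centre tool y',r.x, 'at tool x',y[k,0].mean(), k.sum(), np.sqrt(np.mean(r.fun**2)))
a=cv2.resize(p['image'][160:330,220:340,::-1],None,fx=4,fy=4,interpolation=cv2.INTER_CUBIC)[:600]; cv2.imwrite('pics/w5.png',a)
E
```

```text
bar tool y,z,slopes [1.47400e+00 1.64166e+02 2.00000e-03 9.00000e-03] 2.0918597232704412 6859 -20.45559363440833 40.981287310343305
180 408
180 [258 281] [-10.8   3. ] 15.1 466.7 [np.float64(15.3)]
182 [257 294] [-11.2  10.7] 17.4 467.2 [np.float64(18.3), np.float64(19.4), np.float64(19.2), np.float64(17.8), np.float64(19.6), np.float64(21.4), np.float64(17.4), np.float64(20.1), np.float64(18.9), np.float64(19.1)]
184 [257 294] [-10.9  10.4] 19.6 467.4 [np.float64(24.1), np.float64(24.8), np.float64(23.9), np.float64(23.4), np.float64(22.0), np.float64(19.6), np.float64(22.7), np.float64(25.2), np.float64(24.9), np.float64(24.3)]
186 [256 294] [-11.   10.2] 19.4 468.1 [np.float64(30.0), np.float64(28.6), np.float64(25.6), np.float64(23.9), np.float64(21.2), np.float64(21.6), np.float64(23.6), np.float64(24.8), np.float64(28.0), np.float64(29.3)]
188 [256 294] [-11.   10.2] 19.9 469.3 [np.float64(30.2), np.float64(28.5), np.float64(25.9), np.float64(25.5), np.float64(21.8), np.float64(20.9), np.float64(22.4), np.float64(24.9), np.float64(27.1), np.float64(29.7)]
190 [256 294] [-11.2  
[... 344 characters left out ...]
, np.float64(23.0), np.float64(25.6), np.float64(27.7), np.float64(29.5)]
194 [256 294] [-11.1  10.3] 20.1 472.8 [np.float64(30.1), np.float64(29.7), np.float64(27.0), np.float64(25.3), np.float64(21.2), np.float64(21.8), np.float64(23.1), np.float64(24.9), np.float64(27.9), np.float64(29.7)]
196 [256 294] [-11.3  10.3] 20.2 474.1 [np.float64(28.6), np.float64(29.2), np.float64(26.1), np.float64(23.5), np.float64(22.7), np.float64(20.7), np.float64(22.3), np.float64(25.5), np.float64(26.9), np.float64(29.6)]
198 [256 294] [-11.2  10.3] 27.0 474.1 [np.float64(29.2), np.float64(28.6), np.float64(28.6)]
V centre tool y [-0.60123811 19.91253038] at tool x -54.49154811939247 1471 1.77496042745989
```

View pics/w5.png

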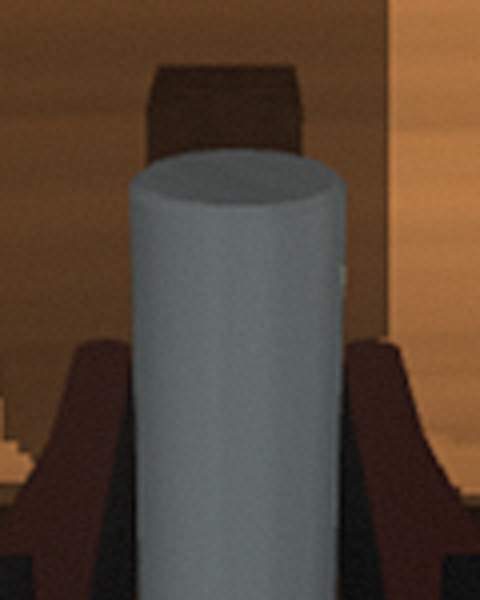

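```bash
python3 -m handwheel '[{"gripper":1,"tx":0,"ty":-0.0019,"tz":0.002,"rx":0,"ry":0,"rz":0.1},{"gripper":1,"tx":0,"ty":0,"tz":0.007,"rx":0,"ry":0,"rz":0},{"gripper":1,"tx":0,"ty":0,"tz":0.003,"rx":0,"ry":0,"rz":0},{"gripper":1,"tx":0,"ty":0,"tz":0.003,"rx":0,"ry":0,"rz":0},{"gripper":1,"tx":0,"ty":0,"tz":0,"rx":0,"ry":0,"rz":0}]'
python3 - <<'E'
from tongue import *
p=cam('wrist'); save(p,'w6.png'); a=cv2.resize(p['image'][160:330,220:340,::-1],None,fx=4,fy=4,interpolation=cv2.INTER_CUBIC)[:600]; cv2.imwrite('pics/w6.png',a)
E
```

```text
t: 9.25
ee_pos: [506.0, -153.7, 215.3]
orientation: [-0.051, -3.141, -0.0]
ft_force: [-0.7, 0.7, -2.6]
width: 24.0
```

View pics/w6.png

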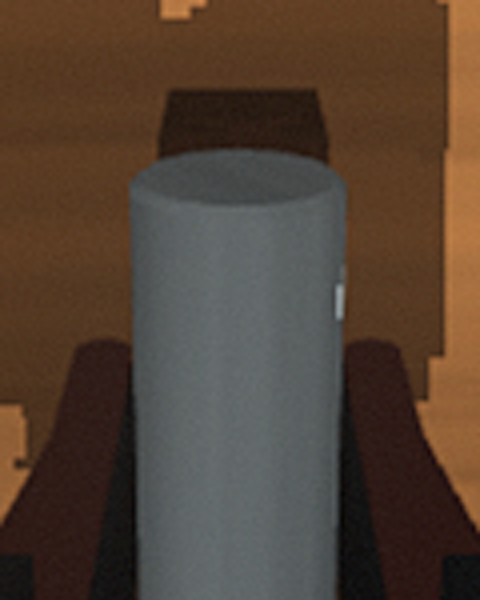

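```bash
python3 -m handwheel '[{"gripper":1,"tx":0,"ty":0.001,"tz":0.002,"rx":0,"ry":0,"rz":-0.1},{"gripper":1,"tx":0,"ty":0,"tz":0.002,"rx":0,"ry":0,"rz":0},{"gripper":1,"tx":0,"ty":0,"tz":0,"rx":0,"ry":0,"rz":0}]'
cat > rel.py <<'E'
from tongue import *
def rel(nm):
    p=cam('wrist'); o=p['obs']; T=np.eye(4); T[:3,:3]=R.from_rotvec(o['orientation']).as_matrix(); T[:3,3]=o['ee_pos']
    w=cloud(p); wt=(np.concatenate([w,np.ones(w.shape[:2]+(1,))],-1)@np.linalg.inv(T).T)[...,:3]
    m=(w[...,2]>25)&(w[...,2]<33)&(abs(w[...,1]+150)<25)&(w[...,0]<480)
    out=[]
    for v in range(170,200):
        k=m[v]
        if k.sum()>6:
            yy=wt[v][k][:,1]; 
            if 20<yy.max()-yy.min()<23.5: out.append((yy.max()+yy.min())/2)
    z=p['range_z']; 
    print(o['ee_pos'].round(1),o['orientation'].round(3),'tongue centre tool y',np.round(out,2))
    a=cv2.resize(p['image'][160:310,220:340,::-1],None,fx=4,fy=4,interpolation=cv2.INTER_CUBIC)[:600]; cv2.imwrite('pics/'+nm,a)
E
python3 -c "
from rel import *
rel('w7.png')"
```

```text
t: 9.68
ee_pos: [506.0, -152.7, 211.5]
orientation: [-0.048, -3.141, -0.0]
ft_force: [-0.5, -0.0, -3.0]
width: 24.4
[ 506.  -152.7  211.5] [-0.048 -3.141 -0.   ] tongue centre tool y [1.28 1.27 1.53 1.61 1.28]
```

View pics/w7.png

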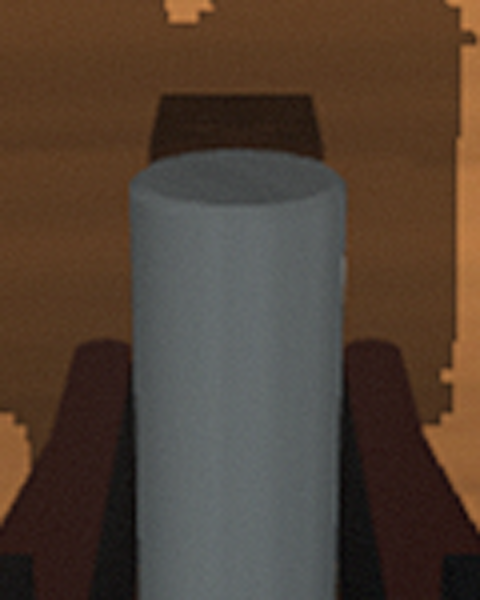

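```bash
python3 -m handwheel '[{"gripper":1,"tx":0,"ty":0,"tz":0.003,"rx":0,"ry":0,"rz":0},{"gripper":1,"tx":0,"ty":0,"tz":0.003,"rx":0,"ry":0,"rz":0},{"gripper":1,"tx":0,"ty":0,"tz":0.0015,"rx":0,"ry":0,"rz":0}]'
python3 -m handwheel '[{"gripper":1,"tx":0,"ty":0,"tz":0.001,"rx":0,"ry":0,"rz":0}]'
python3 -m handwheel '[{"gripper":1,"tx":0,"ty":0,"tz":0.001,"rx":0,"ry":0,"rz":0}]'
```

```text
t: 10.1
ee_pos: [506.0, -152.7, 203.9]
orientation: [-0.048, -3.141, -0.0]
ft_force: [0.0, 0.6, -3.4]
width: 24.6
t: 10.22
ee_pos: [506.0, -152.7, 203.0]
orientation: [-0.048, -3.141, -0.0]
ft_force: [0.3, 0.4, -2.2]
width: 24.4
t: 10.35
ee_pos: [506.1, -152.7, 202.1]
orientation: [0.048, 3.141, -0.0]
ft_force: [-0.6, 0.6, -2.9]
width: 24.6
```

```bash

python3 -m handwheel '[{"gripper":1,"tx":0,"ty":0,"tz":0.0005,"rx":0,"ry":0,"rz":0}]'
python3 -m handwheel '[{"gripper":1,"tx":0,"ty":0,"tz":0.0005,"rx":0,"ry":0,"rz":0}]'
python3 -m handwheel '[{"gripper":1,"tx":0,"ty":0,"tz":0.0,"rx":0,"ry":0,"rz":0}]'
```

```text
t: 10.48
ee_pos: [506.1, -152.7, 201.7]
orientation: [0.048, 3.141, -0.0]
ft_force: [-0.7, -1.3, 1.1]
width: 24.5
t: 10.6
ee_pos: [506.2, -152.8, 201.7]
orientation: [0.048, 3.141, -0.0]
ft_force: [-3.1, -0.5, 9.5]
width: 24.3
t: 10.72
ee_pos: [506.1, -152.8, 201.7]
orientation: [0.048, 3.141, -0.0]
ft_force: [-2.7, -0.3, 4.9]
width: 24.4
```

```bash

python3 -m handwheel '[{"gripper":0.55,"tx":0,"ty":0,"tz":0.0,"rx":0,"ry":0,"rz":0},{"gripper":0.55,"tx":0,"ty":0,"tz":0.0,"rx":0,"ry":0,"rz":0},{"gripper":0.55,"tx":0,"ty":0,"tz":0.0,"rx":0,"ry":0,"rz":0},{"gripper":0.55,"tx":0,"ty":0,"tz":0,"rx":0,"ry":0,"rz":0}]'
python3 -m handwheel '[{"gripper":0.55,"tx":0,"ty":0,"tz":-0.02,"rx":0,"ry":0,"rz":0},{"gripper":0.55,"tx":0,"ty":0,"tz":-0.03,"rx":0,"ry":0,"rz":0},{"gripper":0.55,"tx":0.02,"ty":0,"tz":-0.04,"rx":0,"ry":0,"rz":0},{"gripper":1,"tx":0.04,"ty":0,"tz":-0.01,"rx":0,"ry":0,"rz":0},{"gripper":1,"tx":0,"ty":0,"tz":0,"rx":0,"ry":0,"rz":0}]'
python3 - <<'E'
from cloud import *
p=cam('wrist'); save(p,'w8.png'); print(p['obs']['ee_pos'],p['obs']['orientation'])
bar(p,[507.5,-152.7],th0=-0.03,zc=37.7)
E
```

```text
t: 11.22
ee_pos: [506.1, -152.7, 201.1]
orientation: [-0.048, -3.141, -0.0]
ft_force: [-0.7, -0.5, -0.4]
width: 39.6
t: 11.85
ee_pos: [444.1, -150.6, 301.8]
orientation: [-0.049, -3.141, -0.0]
ft_force: [-0.6, 0.2, 0.4]
width: 22.8
[ 444.12441973 -150.55571659  301.81194237] [-4.89492657e-02 -3.14059439e+00 -3.03657231e-04]
lat,z,deg [ 1.19 37.29] -1.78 rms 0.55 2499 2599
t range [-42.6 -42.  -41.8  32.6  33.8  36.6] line pt [ 507.5 -151.5]
```

View pics/w8.png

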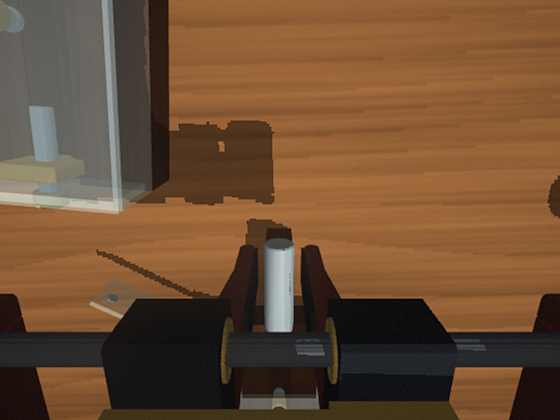

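```bash
python3 - <<'E'
from cloud import *
p=cam('side'); o=p['obs']; T=np.eye(4); T[:3,:3]=R.from_rotvec(o['orientation']).as_matrix(); T[:3,3]=o['ee_pos']
w=cloud(p); wt=(np.concatenate([w,np.ones(w.shape[:2]+(1,))],-1)@np.linalg.inv(T).T)[...,:3].reshape(-1,3)
wt=wt[~np.isnan(wt[:,0])]
m=(abs(wt[:,0])<60)&(abs(wt[:,1])<110)&(wt[:,2]>60)&(wt[:,2]<190); s=wt[m]
for a in range(64,190,5):
    k=s[(s[:,2]>=a)&(s[:,2]<a+5)]
    if len(k): print(a-182, len(k),'x',k[:,0].min().round(0),k[:,0].max().round(0),'y',k[:,1].min().round(0),k[:,1].max().round(0))
a=cv2.resize(p['image'][150:290,220:380,::-1],None,fx=4,fy=4,interpolation=cv2.INTER_CUBIC); cv2.imwrite('pics/s8.png',a)
E
```

```text
-118 61 x -32.0 32.0 y -91.0 71.0
-113 60 x -33.0 32.0 y -89.0 75.0
-108 108 x -34.0 33.0 y -87.0 75.0
-103 92 x -34.0 33.0 y -85.0 76.0
-98 80 x -33.0 32.0 y -85.0 76.0
-93 73 x -32.0 32.0 y -85.0 75.0
-88 64 x -30.0 32.0 y -86.0 78.0
-83 6 x -30.0 29.0 y -81.0 75.0
-48 6 x -11.0 10.0 y -25.0 -21.0
-43 18 x -11.0 10.0 y -24.0 -16.0
-38 14 x -11.0 10.0 y -23.0 -15.0
-33 17 x -11.0 10.0 y -22.0 -16.0
-28 18 x -12.0 11.0 y -22.0 16.0
-23 26 x -12.0 11.0 y -23.0 12.0
-18 18 x -11.0 10.0 y -24.0 17.0
-13 20 x -12.0 10.0 y -21.0 13.0
-8 18 x -12.0 11.0 y -24.0 16.0
-3 2 x 8.0 10.0 y 9.0 17.0
```

View pics/s8.png

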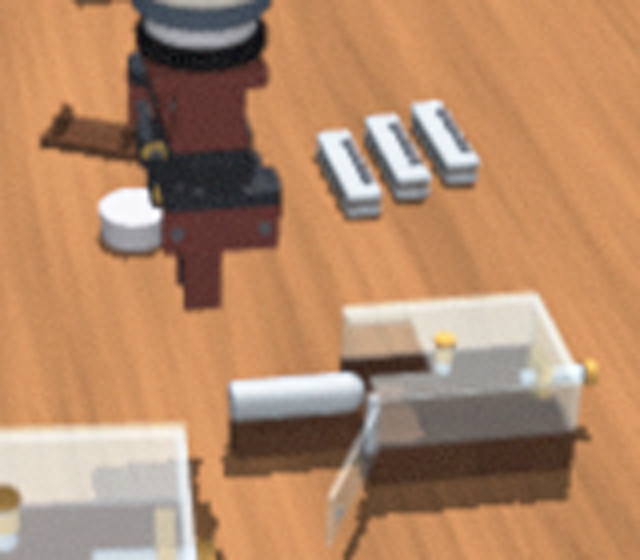

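```bash
python3 -m handwheel '[{"gripper":1,"tx":0,"ty":0,"tz":0.03,"rx":0,"ry":0,"rz":0},{"gripper":1,"tx":0,"ty":0,"tz":0.035,"rx":0,"ry":0,"rz":0},{"gripper":1,"tx":0,"ty":0,"tz":0.015,"rx":0,"ry":0,"rz":0},{"gripper":1,"tx":0,"ty":0,"tz":0.0065,"rx":0,"ry":0,"rz":0},{"gripper":1,"tx":0,"ty":0,"tz":0,"rx":0,"ry":0,"rz":0}]'
python3 -m handwheel '[{"gripper":1,"tx":-0.004,"ty":0,"tz":0,"rx":0,"ry":0,"rz":0},{"gripper":1,"tx":-0.003,"ty":0,"tz":0,"rx":0,"ry":0,"rz":0},{"gripper":1,"tx":-0.002,"ty":0,"tz":0,"rx":0,"ry":0,"rz":0}]'
python3 -m handwheel '[{"gripper":1,"tx":-0.002,"ty":0,"tz":0,"rx":0,"ry":0,"rz":0},{"gripper":1,"tx":-0.002,"ty":0,"tz":0,"rx":0,"ry":0,"rz":0}]'
python3 -m handwheel '[{"gripper":1,"tx":-0.002,"ty":0,"tz":0,"rx":0,"ry":0,"rz":0},{"gripper":1,"tx":-0.002,"ty":0,"tz":0,"rx":0,"ry":0,"rz":0}]'
```

```text
t: 12.58
ee_pos: [446.5, -150.9, 214.7]
orientation: [-0.048, -3.141, -0.0]
ft_force: [0.7, -0.1, 1.1]
width: 0.3
t: 12.95
ee_pos: [455.6, -151.2, 215.2]
orientation: [0.048, 3.14, -0.001]
ft_force: [-2.6, -0.1, 1.0]
width: 0.3
t: 13.2
ee_pos: [458.9, -151.2, 214.7]
orientation: [-0.048, -3.14, -0.0]
ft_force: [-2.1, -0.5, 1.0]
width: 0.5
t: 13.45
ee_pos: [463.1, -151.3, 214.6]
orientation: [-0.048, -3.141, -0.0]
ft_force: [-1.5, 0.6, -0.0]
width: 0.4
```

```bash
python3 -m handwheel '[{"gripper":1,"tx":-0.003,"ty":0,"tz":0,"rx":0,"ry":0,"rz":0},{"gripper":1,"tx":-0.004,"ty":0,"tz":0,"rx":0,"ry":0,"rz":0},{"gripper":1,"tx":-0.004,"ty":0,"tz":0,"rx":0,"ry":0,"rz":0},{"gripper":1,"tx":-0.004,"ty":0,"tz":0,"rx":0,"ry":0,"rz":0},{"gripper":1,"tx":-0.004,"ty":0,"tz":0,"rx":0,"ry":0,"rz":0},{"gripper":1,"tx":-0.004,"ty":0,"tz":0,"rx":0,"ry":0,"rz":0},{"gripper":1,"tx":-0.004,"ty":0,"tz":0,"rx":0,"ry":0,"rz":0},{"gripper":1,"tx":-0.004,"ty":0,"tz":0,"rx":0,"ry":0,"rz":0}]'
python3 -m handwheel '[{"gripper":1,"tx":-0.003,"ty":0,"tz":0,"rx":0,"ry":0,"rz":0},{"gripper":1,"tx":-0.002,"ty":0,"tz":0,"rx":0,"ry":0,"rz":0},{"gripper":1,"tx":-0.0015,"ty":0,"tz":0,"rx":0,"ry":0,"rz":0}]'
```

```text
t: 14.45
ee_pos: [494.4, -152.3, 214.7]
orientation: [0.048, 3.141, -0.0]
ft_force: [-0.8, 0.3, -0.9]
width: 0.4
t: 14.82
ee_pos: [500.7, -152.5, 214.7]
orientation: [-0.048, -3.141, 0.0]
ft_force: [-1.4, 0.7, -0.6]
width: 0.5
```

```bash
for i in 1; do python3 -m handwheel '[{"gripper":1,"tx":-0.0015,"ty":0,"tz":0,"rx":0,"ry":0,"rz":0},{"gripper":1,"tx":-0.0015,"ty":0,"tz":0,"rx":0,"ry":0,"rz":0}]'; done
python3 -m handwheel '[{"gripper":1,"tx":-0.0015,"ty":0,"tz":0,"rx":0,"ry":0,"rz":0},{"gripper":1,"tx":-0.0015,"ty":0,"tz":0,"rx":0,"ry":0,"rz":0}]'
python3 -m handwheel '[{"gripper":1,"tx":-0.0015,"ty":0,"tz":0,"rx":0,"ry":0,"rz":0},{"gripper":1,"tx":-0.0015,"ty":0,"tz":0,"rx":0,"ry":0,"rz":0}]'
python3 -m handwheel '[{"gripper":1,"tx":-0.0015,"ty":0,"tz":0,"rx":0,"ry":0,"rz":0},{"gripper":1,"tx":-0.0015,"ty":0,"tz":0,"rx":0,"ry":0,"rz":0}]'
python3 -m handwheel '[{"gripper":1,"tx":-0.0015,"ty":0,"tz":0,"rx":0,"ry":0,"rz":0},{"gripper":1,"tx":-0.0015,"ty":0,"tz":0,"rx":0,"ry":0,"rz":0}]'
```

```text
t: 15.08
ee_pos: [503.6, -152.6, 214.7]
orientation: [-0.048, -3.141, 0.0]
ft_force: [-1.3, 0.3, 0.2]
width: 0.3
t: 15.32
ee_pos: [506.7, -152.7, 214.7]
orientation: [-0.048, -3.141, 0.0]
ft_force: [-0.2, 0.3, -0.3]
width: 0.5
t: 15.58
ee_pos: [509.1, -152.7, 214.5]
orientation: [-0.048, -3.139, -0.001]
ft_force: [-5.3, -0.7, 2.4]
width: 0.1
t: 15.82
ee_pos: [512.5, -152.8, 214.6]
orientation: [-0.048, -3.141, -0.0]
ft_force: [-5.2, -0.7, 0.7]
width: 0.8
t: 16.08
ee_pos: [515.7, -152.9, 214.6]
orientation: [0.048, 3.141, 0.0]
ft_force: [-3.6, 0.2, 0.0]
width: 0.5
```

```bash
python3 -m handwheel '[{"gripper":1,"tx":-0.0015,"ty":0,"tz":0,"rx":0,"ry":0,"rz":0},{"gripper":1,"tx":-0.0015,"ty":0,"tz":0,"rx":0,"ry":0,"rz":0},{"gripper":1,"tx":-0.0015,"ty":0,"tz":0,"rx":0,"ry":0,"rz":0},{"gripper":1,"tx":-0.0015,"ty":0,"tz":0,"rx":0,"ry":0,"rz":0}]'
python3 -m handwheel '[{"gripper":1,"tx":-0.0015,"ty":0,"tz":0,"rx":0,"ry":0,"rz":0},{"gripper":1,"tx":-0.0015,"ty":0,"tz":0,"rx":0,"ry":0,"rz":0},{"gripper":1,"tx":-0.0015,"ty":0,"tz":0,"rx":0,"ry":0,"rz":0},{"gripper":1,"tx":-0.0015,"ty":0,"tz":0,"rx":0,"ry":0,"rz":0}]'
python3 - <<'E'
from h import *
p=cam('side'); a=cv2.resize(p['image'][215:285,280:380,::-1],None,fx=7,fy=7,interpolation=cv2.INTER_CUBIC); cv2.imwrite('pics/s9.png',a)
p=cam('top'); a=cv2.resize(p['image'][85:215,330:430,::-1],None,fx=4.5,fy=4.5,interpolation=cv2.INTER_CUBIC); cv2.imwrite('pics/t9.png',a)
E
```

```text
t: 16.58
ee_pos: [521.7, -153.1, 214.7]
orientation: [0.048, 3.141, -0.0]
ft_force: [-2.6, 1.1, -1.0]
width: 0.6
t: 17.08
ee_pos: [527.7, -153.3, 214.7]
orientation: [0.048, 3.141, 0.0]
ft_force: [-3.3, 0.1, -1.7]
width: 0.8
```

View pics/s9.png

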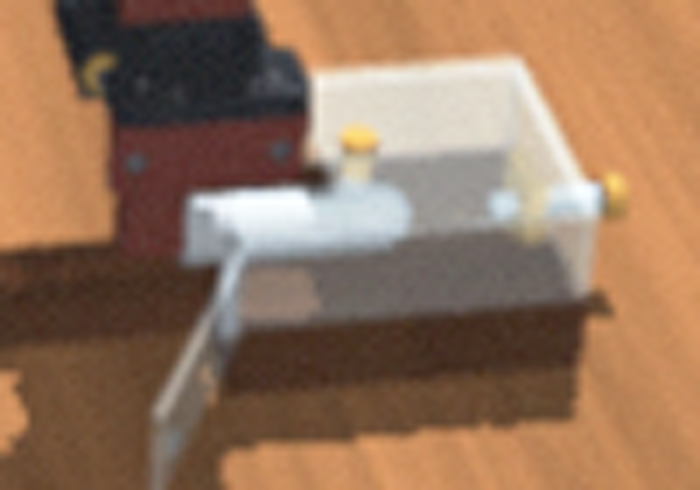

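View pics/t9.png

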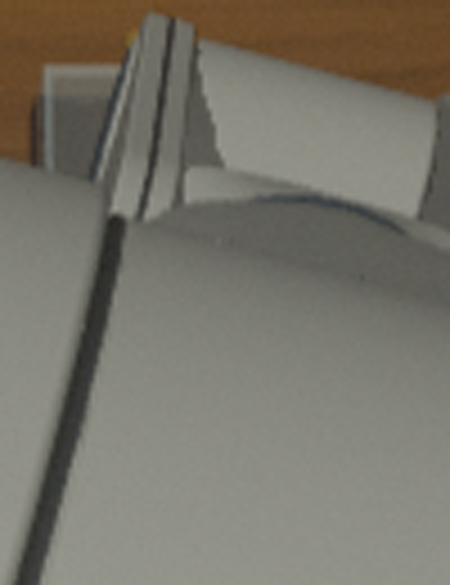

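```bash
python3 -m handwheel '[{"gripper":1,"tx":-0.0015,"ty":0,"tz":0,"rx":0,"ry":0,"rz":0},{"gripper":1,"tx":-0.0015,"ty":0,"tz":0,"rx":0,"ry":0,"rz":0},{"gripper":1,"tx":-0.0015,"ty":0,"tz":0,"rx":0,"ry":0,"rz":0},{"gripper":1,"tx":-0.0015,"ty":0,"tz":0,"rx":0,"ry":0,"rz":0},{"gripper":1,"tx":-0.0015,"ty":0,"tz":0,"rx":0,"ry":0,"rz":0},{"gripper":1,"tx":-0.0015,"ty":0,"tz":0,"rx":0,"ry":0,"rz":0}]'
python3 -m handwheel '[{"gripper":1,"tx":-0.0012,"ty":0,"tz":0,"rx":0,"ry":0,"rz":0},{"gripper":1,"tx":-0.0012,"ty":0,"tz":0,"rx":0,"ry":0,"rz":0},{"gripper":1,"tx":-0.0012,"ty":0,"tz":0,"rx":0,"ry":0,"rz":0}]'
python3 -m handwheel '[{"gripper":1,"tx":-0.0012,"ty":0,"tz":0,"rx":0,"ry":0,"rz":0},{"gripper":1,"tx":-0.0012,"ty":0,"tz":0,"rx":0,"ry":0,"rz":0}]'
python3 -m handwheel '[{"gripper":1,"tx":-0.0012,"ty":0,"tz":0,"rx":0,"ry":0,"rz":0}]'
python3 -m handwheel '[{"gripper":1,"tx":-0.0012,"ty":0,"tz":0,"rx":0,"ry":0,"rz":0}]'
```

```text
t: 17.92
ee_pos: [536.6, -153.6, 214.7]
orientation: [-0.048, -3.141, -0.0]
ft_force: [-2.7, 0.2, -0.2]
width: 0.7
t: 18.3
ee_pos: [540.2, -153.7, 214.7]
orientation: [-0.048, -3.141, 0.0]
ft_force: [-3.3, 1.0, -0.8]
width: 0.3
t: 18.55
ee_pos: [542.7, -153.8, 214.7]
orientation: [0.048, 3.141, 0.0]
ft_force: [-3.2, 0.8, -1.2]
width: 0.6
t: 18.68
ee_pos: [543.8, -153.8, 214.7]
orientation: [-0.048, -3.141, 0.0]
ft_force: [-2.4, 1.0, -2.2]
width: 0.4
t: 18.8
ee_pos: [545.0, -153.9, 214.7]
orientation: [-0.048, -3.141, -0.0]
ft_force: [-2.5, -0.7, -0.7]
width: 0.2
```

```bash
python3 -m handwheel '[{"gripper":1,"tx":-0.0008,"ty":0,"tz":0,"rx":0,"ry":0,"rz":0},{"gripper":1,"tx":-0.0008,"ty":0,"tz":0,"rx":0,"ry":0,"rz":0}]'
python3 -m handwheel '[{"gripper":1,"tx":-0.0008,"ty":0,"tz":0,"rx":0,"ry":0,"rz":0},{"gripper":1,"tx":-0.0008,"ty":0,"tz":0,"rx":0,"ry":0,"rz":0}]'
python3 - <<'E'
from h import *
p=cam('side'); a=cv2.resize(p['image'][215:285,280:380,::-1],None,fx=7,fy=7,interpolation=cv2.INTER_CUBIC); cv2.imwrite('pics/s10.png',a)
E
```

```text
t: 19.05
ee_pos: [546.6, -153.9, 214.7]
orientation: [-0.048, -3.141, -0.0]
ft_force: [-2.4, 0.2, -1.7]
width: 0.0
t: 19.3
ee_pos: [548.2, -154.0, 214.7]
orientation: [-0.048, -3.141, -0.0]
ft_force: [-2.4, 0.0, -1.0]
width: 0.5
```

View pics/s10.png

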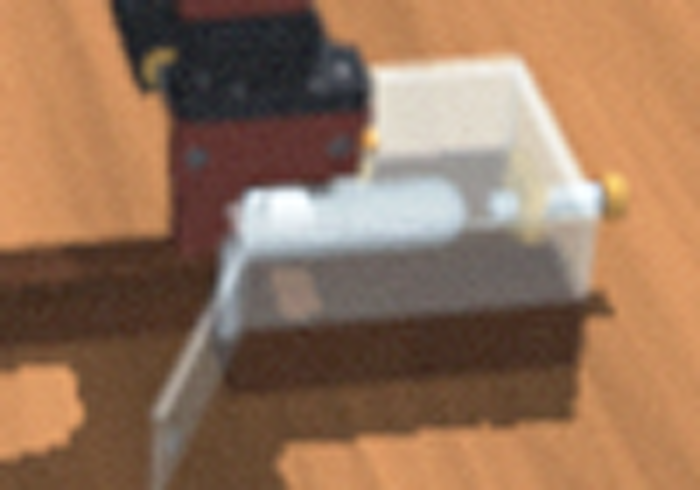

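```bash
python3 -m handwheel '[{"gripper":1,"tx":-0.0007,"ty":0,"tz":0,"rx":0,"ry":0,"rz":0},{"gripper":1,"tx":-0.0007,"ty":0,"tz":0,"rx":0,"ry":0,"rz":0},{"gripper":1,"tx":-0.0007,"ty":0,"tz":0,"rx":0,"ry":0,"rz":0},{"gripper":1,"tx":-0.0007,"ty":0,"tz":0,"rx":0,"ry":0,"rz":0}]'
python3 -m handwheel '[{"gripper":1,"tx":-0.0005,"ty":0,"tz":0,"rx":0,"ry":0,"rz":0},{"gripper":1,"tx":-0.0005,"ty":0,"tz":0,"rx":0,"ry":0,"rz":0}]'
python3 -m handwheel '[{"gripper":1,"tx":-0.0004,"ty":0,"tz":0,"rx":0,"ry":0,"rz":0}]'
python3 -m handwheel '[{"gripper":1,"tx":-0.0004,"ty":0,"tz":0,"rx":0,"ry":0,"rz":0}]'
python3 -m handwheel '[{"gripper":1,"tx":-0.0004,"ty":0,"tz":0,"rx":0,"ry":0,"rz":0}]'
```

```text
t: 19.85
ee_pos: [551.0, -154.1, 214.7]
orientation: [-0.048, -3.141, 0.0]
ft_force: [-3.5, 0.4, -0.8]
width: 0.4
t: 20.1
ee_pos: [552.0, -154.1, 214.7]
orientation: [0.048, 3.141, -0.0]
ft_force: [-2.6, 0.5, -0.0]
width: 0.5
t: 20.23
ee_pos: [552.4, -154.1, 214.7]
orientation: [-0.048, -3.141, 0.0]
ft_force: [-3.1, 0.6, -1.0]
width: 0.1
t: 20.35
ee_pos: [552.8, -154.1, 214.7]
orientation: [-0.048, -3.141, -0.0]
ft_force: [-2.0, -0.6, 0.0]
width: 0.6
t: 20.48
ee_pos: [553.2, -154.1, 214.7]
orientation: [-0.048, -3.141, -0.0]
ft_force: [-3.0, 0.0, -0.4]
width: 0.3
```

```bash

python3 -m handwheel '[{"gripper":1,"tx":-0.0004,"ty":0,"tz":0,"rx":0,"ry":0,"rz":0}]'
python3 -m handwheel '[{"gripper":1,"tx":-0.0004,"ty":0,"tz":0,"rx":0,"ry":0,"rz":0}]'
```

```text
t: 20.6
ee_pos: [553.6, -154.1, 214.7]
orientation: [0.048, 3.141, 0.0]
ft_force: [-2.9, -0.0, -0.7]
width: 0.3
t: 20.72
ee_pos: [554.0, -154.2, 214.7]
orientation: [-0.048, -3.141, 0.0]
ft_force: [-3.5, 0.5, -1.8]
width: 0.5
```

```bash

python3 -m handwheel '[{"gripper":1,"tx":-0.0003,"ty":0,"tz":0,"rx":0,"ry":0,"rz":0}]'
python3 -m handwheel '[{"gripper":1,"tx":-0.0003,"ty":0,"tz":0,"rx":0,"ry":0,"rz":0}]'
```

```text
t: 20.85
ee_pos: [554.3, -154.2, 214.7]
orientation: [-0.048, -3.141, 0.0]
ft_force: [-2.9, -0.1, -0.9]
width: 0.7
t: 20.98
ee_pos: [554.6, -154.2, 214.7]
orientation: [-0.048, -3.141, 0.0]
ft_force: [-3.6, 0.6, -0.1]
width: 0.7
```

```bash

python3 -m handwheel '[{"gripper":1,"tx":-0.0003,"ty":0,"tz":0,"rx":0,"ry":0,"rz":0}]'
python3 -m handwheel '[{"gripper":1,"tx":-0.0003,"ty":0,"tz":0,"rx":0,"ry":0,"rz":0}]'
```

```text
t: 21.1
ee_pos: [554.9, -154.2, 214.7]
orientation: [-0.048, -3.141, 0.0]
ft_force: [-3.1, 0.4, -0.8]
width: 0.5
t: 21.22
ee_pos: [555.1, -154.2, 214.7]
orientation: [-0.048, -3.141, -0.0]
ft_force: [-2.0, 0.4, -0.5]
width: 0.4
```

```bash

python3 -m handwheel '[{"gripper":1,"tx":-0.0003,"ty":0,"tz":0,"rx":0,"ry":0,"rz":0}]'
python3 -m handwheel '[{"gripper":1,"tx":-0.0003,"ty":0,"tz":0,"rx":0,"ry":0,"rz":0}]'
```

```text
t: 21.35
ee_pos: [555.5, -154.2, 214.7]
orientation: [-0.048, -3.141, 0.0]
ft_force: [-2.8, 0.6, -0.1]
width: 0.8
t: 21.48
ee_pos: [555.8, -154.2, 214.7]
orientation: [-0.048, -3.141, 0.0]
ft_force: [-3.5, -0.0, 0.1]
width: 0.4
```

```bash

python3 -m handwheel '[{"gripper":1,"tx":-0.0003,"ty":0,"tz":0,"rx":0,"ry":0,"rz":0}]'
python3 -m handwheel '[{"gripper":1,"tx":-0.0003,"ty":0,"tz":0,"rx":0,"ry":0,"rz":0}]'
```

```text
t: 21.6
ee_pos: [556.1, -154.2, 214.7]
orientation: [0.048, 3.141, -0.0]
ft_force: [-2.6, 0.4, -0.3]
width: 0.1
t: 21.72
ee_pos: [556.4, -154.2, 214.7]
orientation: [-0.048, -3.141, 0.0]
ft_force: [-2.3, 0.9, -1.0]
width: 0.6
```

```bash

python3 -m handwheel '[{"gripper":1,"tx":-0.0003,"ty":0,"tz":0,"rx":0,"ry":0,"rz":0}]'
python3 -m handwheel '[{"gripper":1,"tx":-0.0003,"ty":0,"tz":0,"rx":0,"ry":0,"rz":0}]'
```

```text
t: 21.85
ee_pos: [556.7, -154.2, 214.7]
orientation: [-0.048, -3.141, 0.0]
ft_force: [-3.1, 0.4, -0.2]
width: 0.6
t: 21.98
ee_pos: [557.0, -154.2, 214.7]
orientation: [-0.048, -3.141, 0.0]
ft_force: [-2.6, 0.0, -1.0]
width: 0.4
```

```bash

python3 -m handwheel '[{"gripper":1,"tx":-0.0003,"ty":0,"tz":0,"rx":0,"ry":0,"rz":0}]'
python3 -m handwheel '[{"gripper":1,"tx":-0.0003,"ty":0,"tz":0,"rx":0,"ry":0,"rz":0}]'
```

```text
t: 22.1
ee_pos: [557.3, -154.2, 214.7]
orientation: [-0.048, -3.141, 0.0]
ft_force: [-3.3, 0.1, 0.0]
width: 0.6
t: 22.22
ee_pos: [557.6, -154.3, 214.7]
orientation: [0.048, 3.141, -0.0]
ft_force: [-3.2, 0.4, -1.0]
width: 0.5
```

```bash

python3 -m handwheel '[{"gripper":1,"tx":-0.0003,"ty":0,"tz":0,"rx":0,"ry":0,"rz":0}]'
python3 -m handwheel '[{"gripper":1,"tx":-0.0003,"ty":0,"tz":0,"rx":0,"ry":0,"rz":0}]'
python3 - <<'E'
from h import *
p=cam('side'); a=cv2.resize(p['image'][215:285,280:380,::-1],None,fx=7,fy=7,interpolation=cv2.INTER_CUBIC); cv2.imwrite('pics/s11.png',a)
E
```

```text
t: 22.35
ee_pos: [557.9, -154.3, 214.7]
orientation: [0.048, 3.141, -0.0]
ft_force: [-3.0, 0.5, -0.4]
width: 0.3
t: 22.48
ee_pos: [558.2, -154.3, 214.7]
orientation: [-0.048, -3.141, 0.0]
ft_force: [-2.3, -0.6, -0.2]
width: 0.4
```

View pics/s11.png

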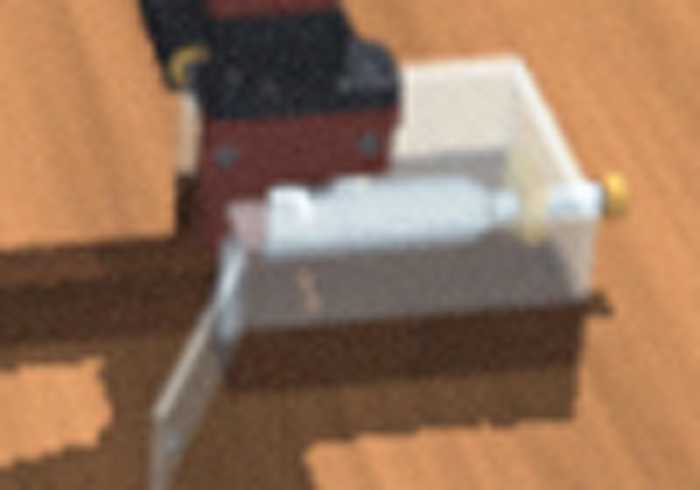

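```bash

python3 -m handwheel '[{"gripper":1,"tx":-0.0003,"ty":0,"tz":0,"rx":0,"ry":0,"rz":0}]'
```

```text
t: 22.65
ee_pos: [558.4, -154.3, 214.7]
orientation: [-0.048, -3.141, -0.0]
ft_force: [-3.6, -0.1, 0.1]
width: 0.5
```

```bash

python3 -m handwheel '[{"gripper":1,"tx":-0.0003,"ty":0,"tz":0,"rx":0,"ry":0,"rz":0}]'
```

```text
t: 22.78
ee_pos: [558.6, -154.3, 214.7]
orientation: [-0.048, -3.141, -0.0]
ft_force: [-5.0, -1.3, 1.6]
width: 0.6
```

```bash

python3 -m handwheel '[{"gripper":1,"tx":-0.0003,"ty":0,"tz":0,"rx":0,"ry":0,"rz":0}]'
```

```text
t: 22.9
ee_pos: [558.7, -154.3, 214.6]
orientation: [-0.048, -3.14, -0.0]
ft_force: [-6.7, 0.2, 1.6]
width: 0.9
```

```bash

python3 -m handwheel '[{"gripper":1,"tx":-0.0003,"ty":0,"tz":0,"rx":0,"ry":0,"rz":0}]'
```

```text
t: 23.02
ee_pos: [558.8, -154.3, 214.6]
orientation: [-0.048, -3.139, -0.0]
ft_force: [-6.9, -0.0, 3.5]
width: 0.8
```

```bash

python3 -m handwheel '[{"gripper":1,"tx":-0.0002,"ty":0,"tz":0,"rx":0,"ry":0,"rz":0}]'
```

```text
t: 23.15
ee_pos: [558.9, -154.3, 214.6]
orientation: [-0.048, -3.139, -0.0]
ft_force: [-7.1, -0.8, 3.7]
width: 0.5
```

```bash

python3 -m handwheel '[{"gripper":1,"tx":-0.0002,"ty":0,"tz":0,"rx":0,"ry":0,"rz":0}]'
```

```text
t: 23.28
ee_pos: [558.9, -154.3, 214.6]
orientation: [-0.048, -3.139, -0.0]
ft_force: [-7.7, -0.8, 4.4]
width: -0.0
```

```bash

python3 -m handwheel '[{"gripper":1,"tx":-0.0002,"ty":0,"tz":0,"rx":0,"ry":0,"rz":0}]'
```

```text
t: 23.4
ee_pos: [559.0, -154.3, 214.6]
orientation: [-0.048, -3.138, -0.001]
ft_force: [-8.3, -0.9, 5.5]
width: 0.3
```

```bash

python3 -m handwheel '[{"gripper":1,"tx":0,"ty":0,"tz":0,"rx":0,"ry":0,"rz":0}]'
```

```text
t: 23.52
ee_pos: [559.0, -154.3, 214.6]
orientation: [-0.048, -3.138, -0.001]
ft_force: [-7.6, -0.6, 4.3]
width: 0.4
```

```bash

python3 -m handwheel '[{"gripper":1,"tx":-0.0003,"ty":0,"tz":0,"rx":0,"ry":0,"rz":0}]'
```

```text
t: 23.65
ee_pos: [559.1, -154.4, 214.6]
orientation: [-0.048, -3.138, -0.001]
ft_force: [-9.9, -2.4, 5.4]
width: 0.2
```

```bash

python3 -m handwheel '[{"gripper":1,"tx":-0.0002,"ty":0,"tz":0,"rx":0,"ry":0,"rz":0}]'
```

```text
t: 23.78
ee_pos: [559.2, -154.3, 214.6]
orientation: [-0.048, -3.137, -0.001]
ft_force: [-10.3, -1.5, 5.6]
width: 0.6
```

```bash

python3 -m handwheel '[{"gripper":1,"tx":-0.0001,"ty":0,"tz":0,"rx":0,"ry":0,"rz":0}]'
```

```text
t: 23.9
ee_pos: [559.2, -154.3, 214.5]
orientation: [-0.048, -3.137, -0.001]
ft_force: [-9.7, -0.7, 5.5]
width: 0.4
```

```bash

python3 -m handwheel '[{"gripper":1,"tx":0,"ty":0,"tz":0,"rx":0,"ry":0,"rz":0},{"gripper":1,"tx":0.0,"ty":0,"tz":0,"rx":0,"ry":0,"rz":0},{"gripper":1,"tx":0,"ty":0,"tz":0,"rx":0,"ry":0,"rz":0}]'
python3 -m handwheel '[{"gripper":1,"tx":0.001,"ty":0,"tz":0,"rx":0,"ry":0,"rz":0},{"gripper":1,"tx":0.002,"ty":0,"tz":0,"rx":0,"ry":0,"rz":0},{"gripper":1,"tx":0.007,"ty":0,"tz":0,"rx":0,"ry":0,"rz":0},{"gripper":1,"tx":0.02,"ty":0,"tz":0,"rx":0,"ry":0,"rz":0},{"gripper":1,"tx":0.04,"ty":0,"tz":0,"rx":0,"ry":0,"rz":0},{"gripper":1,"tx":0.03,"ty":0,"tz":-0.03,"rx":0,"ry":0,"rz":0},{"gripper":1,"tx":0.0,"ty":0,"tz":-0.04,"rx":0,"ry":0,"rz":0},{"gripper":1,"tx":0.0,"ty":0,"tz":0,"rx":0,"ry":0,"rz":0}]'
python3 - <<'E'
from h import *
p=cam('side'); a=cv2.resize(p['image'][215:285,280:380,::-1],None,fx=7,fy=7,interpolation=cv2.INTER_CUBIC); cv2.imwrite('pics/s12.png',a)
p=cam('wrist'); save(p,'w12.png'); print(p['obs']['ee_pos'],p['obs']['orientation'])
E
```

```text
t: 24.28
ee_pos: [559.2, -154.3, 214.5]
orientation: [-0.048, -3.137, -0.001]
ft_force: [-8.9, -1.2, 5.5]
width: 0.8
t: 25.28
ee_pos: [461.6, -151.8, 287.4]
orientation: [0.048, 3.134, -0.004]
ft_force: [0.0, -0.6, 0.7]
width: 0.5
[ 461.21757665 -151.55841675  286.06894197] [ 4.79093668e-02  3.13677326e+00 -2.24741714e-03]
```

View pics/s12.png

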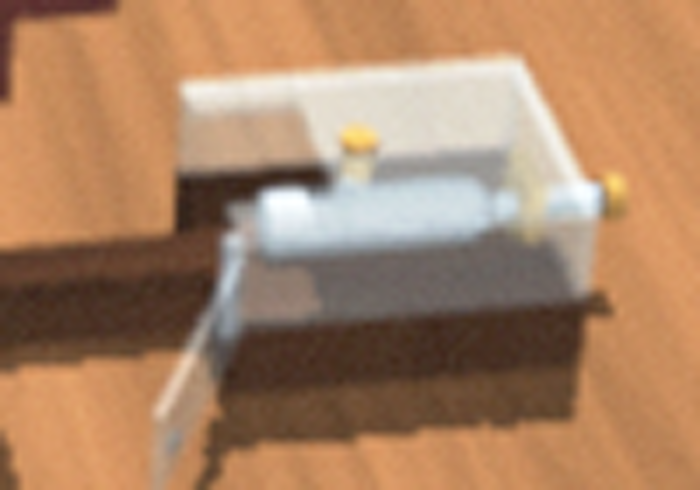

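View pics/w12.png

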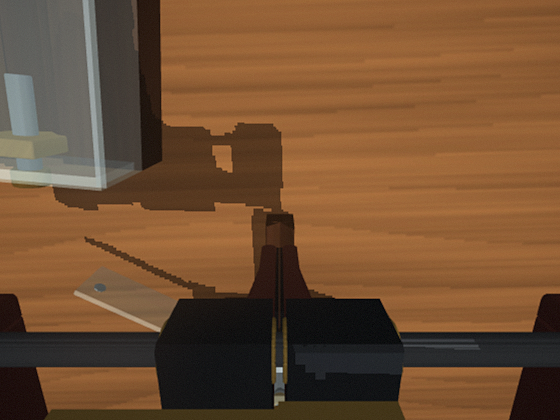

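```bash
cat > door.py <<'E'
import numpy as np
h=np.radians(-1.76); H=np.array([545.9,-205.0])
def c(phi_deg,r,gap=0.0,hx=10.5,hy=17):
    a=h+np.pi/2+np.radians(phi_deg); u=np.array([np.cos(a),np.sin(a)])
    n=-np.array([np.cos(h+np.radians(phi_deg)),np.sin(h+np.radians(phi_deg))])
    tx=np.array([np.cos(h),np.sin(h)]); ty=np.array([-np.sin(h),np.cos(h)])
    s=hx*abs(n@tx)+hy*abs(n@ty)
    return H+r*u+(4+s+gap)*n
def tool(dw): # tool x = -heading dir, tool y = left dir
    return np.array([-(dw@[np.cos(h),np.sin(h)]), dw@[-np.sin(h),np.cos(h)]])
E
python3 - <<'E'
from tongue import *; from door import *
d=np.load('top.npz'); p={k:(v if v.ndim else float(v)) for k,v in d.items()}
w=cloud(p,160,335,395,500).reshape(-1,3); m=(w[:,2]>12)&(w[:,0]<470); q=w[m]; print('big case max x',np.percentile(q[:,0],[95,99,100]), 'max y',np.percentile(q[:,1],[99,100]))
w=cloud(p,150,200,385,440).reshape(-1,3); m=(w[:,2]>55)&(w[:,2]<75)&(w[:,1]<-208); q=w[m]; 
pf=np.polyfit(q[:,1],q[:,0],1); print('door line slope',pf, 'angle',np.degrees(np.arctan2(-1,-pf[0])), q[:,1].min(), np.polyval(pf,-205), len(q))
cur=np.array([461.2,-151.6])
pts=[('above',c(152,72,14))]+[(f,c(f,72)) for f in range(152,-1,-8)]+[(0,c(0,72))]
last=cur
for n,x in pts:
    print(n,x.round(1),'tool d',tool(x-last).round(1)); last=x
E
```

```text
big case max x [404.63233441 416.28676387 425.99612975] max y [-223.44139177 -220.84892959]
door line slope [5.96334917e-01 6.69396375e+02] angle -120.80909965273577 -289.5278436914075 547.1477168294495 187
above [ 540.8 -285. ] tool d [ -83.6 -130.9]
152 [ 528.6 -278.1] tool d [12.4  6.6]
144 [ 519.6 -275.7] tool d [9.1 2.1]
136 [ 510.6 -272. ] tool d [9.1 3.4]
128 [ 501.9 -266.8] tool d [8.8 4.9]
120 [ 493.8 -260.2] tool d [8.3 6.4]
112 [ 486.5 -252.1] tool d [7.5 7.8]
104 [ 480.4 -242.8] tool d [6.4 9.2]
96 [ 475.7 -232.3] tool d [ 5.  10.4]
88 [ 472.7 -221.6] tool d [ 3.4 10.6]
80 [ 470.8 -212.4] tool d [2.1 9.1]
72 [ 470.2 -202.7] tool d [0.9 9.7]
64 [ 471.1 -192.6] tool d [-0.5 10.1]
56 [ 473.5 -182.4] tool d [-2.1 10.3]
48 [ 477.5 -172.3] tool d [-3.8 10.2]
40 [ 483.3 -162.7] tool d [-5.5  9.8]
32 [ 490.7 -153.8] tool d [-7.1  9.1]
24 [ 499.7 -146.1] tool d [-8.7  8. ]
16 [ 510.  -139.8] tool d [-10.1   6.6]
8 [ 521.4 -135.2] tool d [-11.3   4.9]
0 [ 533.6 -132.6] tool d [-12.1   3. ]
0 [ 533.6 -132.6] tool d [-0.  0.]
```

```bash

python3 -m handwheel '[{"gripper":1,"tx":-0.02,"ty":-0.03,"tz":0,"rx":0,"ry":0,"rz":0},{"gripper":1,"tx":-0.023,"ty":-0.035,"tz":0,"rx":0,"ry":0,"rz":0},{"gripper":1,"tx":-0.023,"ty":-0.036,"tz":0,"rx":0,"ry":0,"rz":0},{"gripper":1,"tx":-0.018,"ty":-0.03,"tz":0,"rx":0,"ry":0,"rz":0},{"gripper":1,"tx":0,"ty":0,"tz":0,"rx":0,"ry":0,"rz":0},{"gripper":1,"tx":0,"ty":0,"tz":0,"rx":0,"ry":0,"rz":0}]'
python3 - <<'E'
from h import *
p=cam('wrist'); save(p,'w13.png'); print(p['obs']['ee_pos'],p['obs']['orientation'])
p=cam('top'); a=cv2.resize(p['image'][85:215,330:450,::-1],None,fx=4.5,fy=4.5,interpolation=cv2.INTER_CUBIC); cv2.imwrite('pics/t13.png',a)
E
```

```text
t: 26.12
ee_pos: [539.8, -284.1, 283.1]
orientation: [-0.048, -3.139, -0.002]
ft_force: [0.0, -0.1, 0.5]
width: 0.6
[ 539.84161245 -284.07911747  283.13987239] [-4.79222823e-02 -3.13864808e+00 -2.42172537e-03]
```

View pics/w13.png

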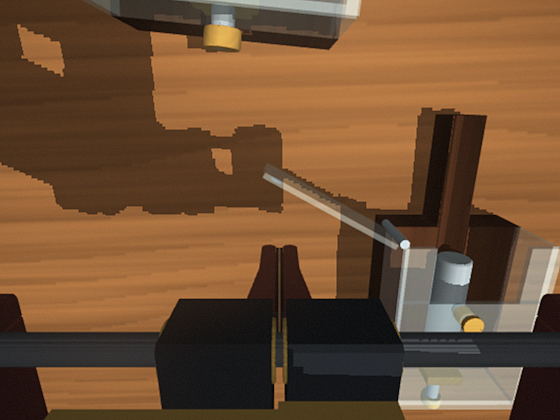

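View pics/t13.png

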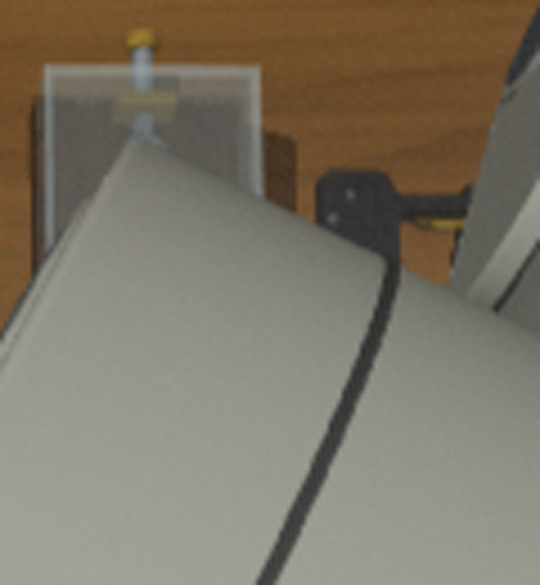

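```bash

python3 -m handwheel '[{"gripper":1,"tx":0,"ty":0,"tz":0.025,"rx":0,"ry":0,"rz":0},{"gripper":1,"tx":0,"ty":0,"tz":0.025,"rx":0,"ry":0,"rz":0},{"gripper":1,"tx":0,"ty":0,"tz":0.011,"rx":0,"ry":0,"rz":0},{"gripper":1,"tx":0,"ty":0,"tz":0,"rx":0,"ry":0,"rz":0}]'
python3 -m handwheel '[{"gripper":1,"tx":0.006,"ty":0.0035,"tz":0,"rx":0,"ry":0,"rz":0},{"gripper":1,"tx":0.006,"ty":0.0035,"tz":0,"rx":0,"ry":0,"rz":0},{"gripper":1,"tx":0.009,"ty":0.002,"tz":0,"rx":0,"ry":0,"rz":0},{"gripper":1,"tx":0.009,"ty":0.003,"tz":0,"rx":0,"ry":0,"rz":0}]'
python3 - <<'E'
from h import *
p=cam('wrist'); save(p,'w14.png'); print(p['obs']['ee_pos'],p['obs']['orientation'])
E
```

```text
t: 26.72
ee_pos: [540.3, -284.2, 223.2]
orientation: [-0.047, -3.14, -0.001]
ft_force: [-0.4, -0.2, -0.7]
width: 0.4
t: 27.22
ee_pos: [510.3, -271.7, 224.0]
orientation: [0.048, 3.141, -0.0]
ft_force: [1.1, -0.4, -0.4]
width: 0.6
[ 510.30313336 -271.72961322  224.00916149] [ 4.79046230e-02  3.14078191e+00 -3.88029600e-04]
```

View pics/w14.png

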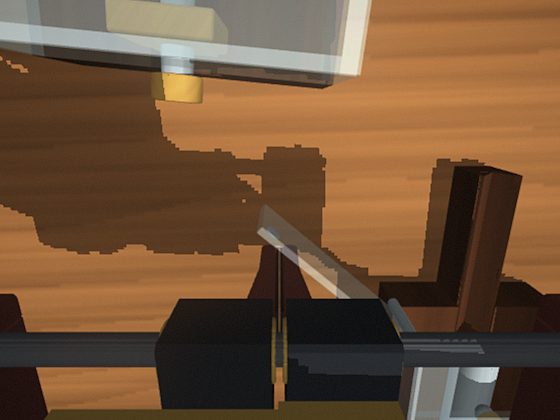

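```bash

python3 -m handwheel '[{"gripper":1,"tx":0.009,"ty":0.005,"tz":0,"rx":0,"ry":0,"rz":0},{"gripper":1,"tx":0.008,"ty":0.006,"tz":0,"rx":0,"ry":0,"rz":0},{"gripper":1,"tx":0.0075,"ty":0.008,"tz":0,"rx":0,"ry":0,"rz":0},{"gripper":1,"tx":0.006,"ty":0.009,"tz":0,"rx":0,"ry":0,"rz":0}]'
python3 -m handwheel '[{"gripper":1,"tx":0.005,"ty":0.0105,"tz":0,"rx":0,"ry":0,"rz":0},{"gripper":1,"tx":0.0035,"ty":0.0105,"tz":0,"rx":0,"ry":0,"rz":0},{"gripper":1,"tx":0.002,"ty":0.009,"tz":0,"rx":0,"ry":0,"rz":0},{"gripper":1,"tx":0.001,"ty":0.0095,"tz":0,"rx":0,"ry":0,"rz":0}]'
python3 - <<'E'
from h import *
p=cam('wrist'); save(p,'w15.png'); print(p['obs']['ee_pos'],p['obs']['orientation'])
E
```

```text
t: 27.78
ee_pos: [480.8, -242.3, 223.7]
orientation: [-0.048, -3.141, -0.0]
ft_force: [-0.0, 0.1, 1.3]
width: 0.5
t: 28.28
ee_pos: [471.1, -202.5, 223.7]
orientation: [0.048, 3.141, -0.0]
ft_force: [-0.5, -0.8, 0.1]
width: 0.5
[ 471.08194972 -202.50930238  223.72984282] [ 4.75958038e-02  3.14100396e+00 -2.08075366e-04]
```

View pics/w15.png

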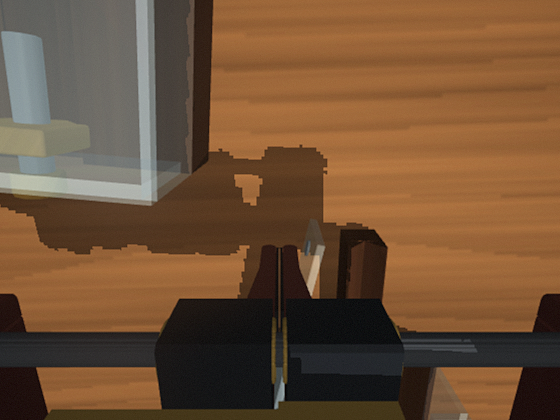

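```bash

python3 -m handwheel '[{"gripper":1,"tx":-0.0005,"ty":0.01,"tz":0,"rx":0,"ry":0,"rz":0},{"gripper":1,"tx":-0.002,"ty":0.0105,"tz":0,"rx":0,"ry":0,"rz":0},{"gripper":1,"tx":-0.004,"ty":0.01,"tz":0,"rx":0,"ry":0,"rz":0},{"gripper":1,"tx":-0.0055,"ty":0.01,"tz":0,"rx":0,"ry":0,"rz":0}]'
python3 -m handwheel '[{"gripper":1,"tx":-0.007,"ty":0.009,"tz":0,"rx":0,"ry":0,"rz":0},{"gripper":1,"tx":-0.0085,"ty":0.008,"tz":0,"rx":0,"ry":0,"rz":0},{"gripper":1,"tx":-0.01,"ty":0.0065,"tz":0,"rx":0,"ry":0,"rz":0},{"gripper":1,"tx":-0.008,"ty":0.004,"tz":0,"rx":0,"ry":0,"rz":0}]'
python3 - <<'E'
from h import *
p=cam('wrist'); save(p,'w16.png'); print(p['obs']['ee_pos'],p['obs']['orientation'])
E
```

```text
t: 28.82
ee_pos: [484.6, -162.3, 223.7]
orientation: [-0.048, -3.141, 0.0]
ft_force: [0.4, -0.1, 0.8]
width: 0.2
t: 29.32
ee_pos: [519.4, -136.2, 223.7]
orientation: [0.047, 3.141, -0.0]
ft_force: [0.3, -0.2, -0.0]
width: 0.4
[ 519.40260997 -136.16128993  223.6922885 ] [ 4.72800154e-02  3.14099221e+00 -8.98196766e-05]
```

View pics/w16.png

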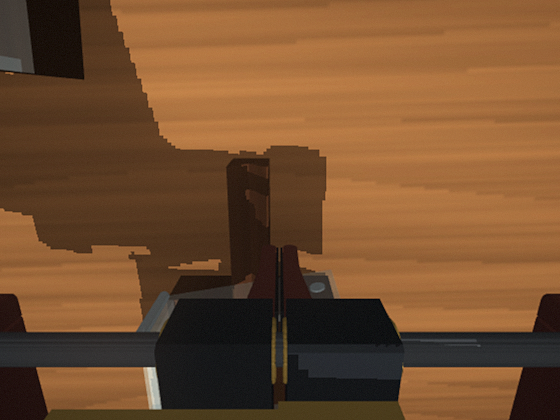

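Door nearly shut ahead of the fingers; finish slowly, feeling for the stop.

```bash

python3 -m handwheel '[{"gripper":1,"tx":-0.003,"ty":0.001,"tz":0,"rx":0,"ry":0,"rz":0},{"gripper":1,"tx":-0.003,"ty":0.001,"tz":0,"rx":0,"ry":0,"rz":0},{"gripper":1,"tx":-0.002,"ty":0,"tz":0,"rx":0,"ry":0,"rz":0},{"gripper":1,"tx":-0.002,"ty":0,"tz":0,"rx":0,"ry":0,"rz":0}]'
python3 -m handwheel '[{"gripper":1,"tx":-0.001,"ty":0,"tz":0,"rx":0,"ry":0,"rz":0},{"gripper":1,"tx":-0.001,"ty":0,"tz":0,"rx":0,"ry":0,"rz":0}]'
python3 -m handwheel '[{"gripper":1,"tx":-0.001,"ty":0,"tz":0,"rx":0,"ry":0,"rz":0}]'
```

```text
t: 29.88
ee_pos: [528.6, -135.0, 223.6]
orientation: [-0.048, -3.141, -0.0]
ft_force: [0.5, -0.4, -0.3]
width: 0.3
t: 30.12
ee_pos: [530.6, -135.0, 223.7]
orientation: [-0.048, -3.141, -0.0]
ft_force: [-0.2, -0.0, -0.8]
width: 0.5
t: 30.25
ee_pos: [531.7, -135.0, 223.7]
orientation: [0.048, 3.141, -0.0]
ft_force: [0.2, 0.7, 0.1]
width: 0.5
```

```bash

python3 -m handwheel '[{"gripper":1,"tx":-0.0007,"ty":0,"tz":0,"rx":0,"ry":0,"rz":0}]'
python3 -m handwheel '[{"gripper":1,"tx":-0.0007,"ty":0,"tz":0,"rx":0,"ry":0,"rz":0}]'
python3 - <<'E'
from h import *
p=cam('side'); a=cv2.resize(p['image'][215:285,260:380,::-1],None,fx=6.5,fy=6.5,interpolation=cv2.INTER_CUBIC); cv2.imwrite('pics/s17.png',a)
E
```

```text
t: 30.38
ee_pos: [532.4, -135.0, 223.7]
orientation: [-0.048, -3.141, -0.0]
ft_force: [-0.5, 0.2, -0.0]
width: 0.6
t: 30.5
ee_pos: [533.1, -135.0, 223.7]
orientation: [-0.048, -3.141, 0.0]
ft_force: [-0.4, 0.1, -0.1]
width: 0.5
```

View pics/s17.png

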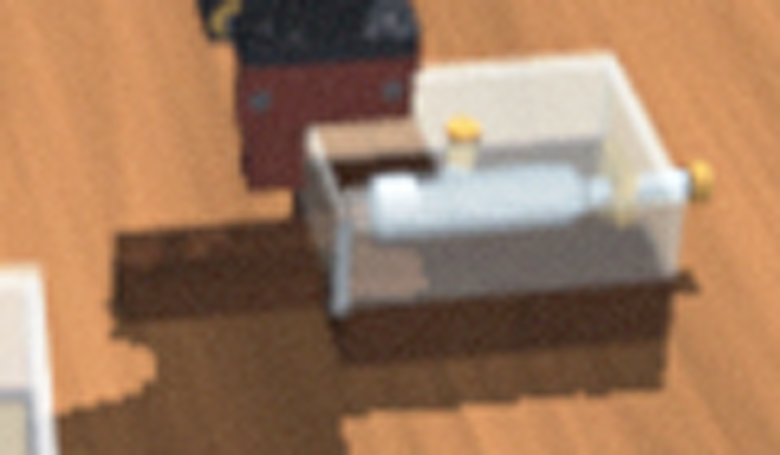

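```bash

python3 -m handwheel '[{"gripper":1,"tx":-0.0007,"ty":0,"tz":0,"rx":0,"ry":0,"rz":0}]'
python3 -m handwheel '[{"gripper":1,"tx":-0.0007,"ty":0,"tz":0,"rx":0,"ry":0,"rz":0}]'
```

```text
t: 30.68
ee_pos: [533.6, -135.0, 223.7]
orientation: [-0.048, -3.141, -0.0]
ft_force: [-2.1, -0.7, 1.5]
width: 0.3
t: 30.8
ee_pos: [533.9, -135.0, 223.6]
orientation: [-0.048, -3.14, -0.0]
ft_force: [-4.3, -0.5, 3.7]
width: 0.4
```

```bash

python3 -m handwheel '[{"gripper":1,"tx":-0.0006,"ty":0,"tz":0,"rx":0,"ry":0,"rz":0}]'
python3 -m handwheel '[{"gripper":1,"tx":-0.0006,"ty":0,"tz":0,"rx":0,"ry":0,"rz":0}]'
```

```text
t: 30.92
ee_pos: [534.2, -135.0, 223.5]
orientation: [-0.048, -3.138, -0.001]
ft_force: [-7.7, -0.9, 5.7]
width: 0.6
t: 31.05
ee_pos: [534.4, -135.0, 223.5]
orientation: [-0.047, -3.138, -0.001]
ft_force: [-8.8, -1.4, 5.2]
width: 0.7
```

```bash

python3 -m handwheel '[{"gripper":1,"tx":0.001,"ty":0,"tz":0,"rx":0,"ry":0,"rz":0},{"gripper":1,"tx":0.002,"ty":0,"tz":0,"rx":0,"ry":0,"rz":0},{"gripper":1,"tx":0.01,"ty":0,"tz":0,"rx":0,"ry":0,"rz":0},{"gripper":1,"tx":0.03,"ty":0.01,"tz":-0.02,"rx":0,"ry":0,"rz":0},{"gripper":1,"tx":0.04,"ty":0.04,"tz":-0.04,"rx":0,"ry":0,"rz":0},{"gripper":1,"tx":0.02,"ty":0.055,"tz":-0.01,"rx":0,"ry":0,"rz":0},{"gripper":1,"tx":0.0,"ty":0.06,"tz":0,"rx":0,"ry":0,"rz":0},{"gripper":1,"tx":0,"ty":0.06,"tz":0,"rx":0,"ry":0,"rz":0}]'
python3 -m handwheel '[{"gripper":1,"tx":0.01,"ty":0.06,"tz":0,"rx":0,"ry":0,"rz":0},{"gripper":1,"tx":0.01,"ty":0.06,"tz":0,"rx":0,"ry":0,"rz":0},{"gripper":1,"tx":0.01,"ty":0.04,"tz":0,"rx":0,"ry":0,"rz":0},{"gripper":1,"tx":0,"ty":0,"tz":0,"rx":0,"ry":0,"rz":0}]'
python3 - <<'E'
from cloud import *
p=cam('side'); save(p,'s18f.png'); a=cv2.resize(p['image'][215:285,260:380,::-1],None,fx=6.5,fy=6.5,interpolation=cv2.INTER_CUBIC); cv2.imwrite('pics/s18.png',a)
p=cam('top'); save(p,'t18f.png'); a=cv2.resize(p['image'][85:215,320:420,::-1],None,fx=4.5,fy=4.5,interpolation=cv2.INTER_CUBIC); cv2.imwrite('pics/t18.png',a)
w=cloud(p,85,215,310,450)
d=np.load('top.npz'); p0={k:(v if v.ndim else float(v)) for k,v in d.items()}
print(ctrl.get_obs()['ee_pos'])
def cen(pp,n): return [ (round(r['p'],2),(np.array(r['xy'])*[560,420]).round(1)) for r in recognise(pp,n)[:3]]
print(cen(p,'harmonica0'),cen(p,'tin'))
E
```

```text
t: 32.05
ee_pos: [442.8, 90.5, 290.4]
orientation: [0.049, 3.139, 0.001]
ft_force: [1.2, -0.6, -0.6]
width: 0.1
t: 32.55
ee_pos: [417.4, 251.9, 289.8]
orientation: [0.041, 3.14, 0.001]
ft_force: [-0.4, -0.8, -0.0]
width: 0.7
[417.75090548 249.57046149 289.62244435]
[(0.93, array([201.6, 118.9])), (0.87, array([192.3,  97.4])), (0.86, array([214.1, 138.2]))] []
```

View pics/s18.png

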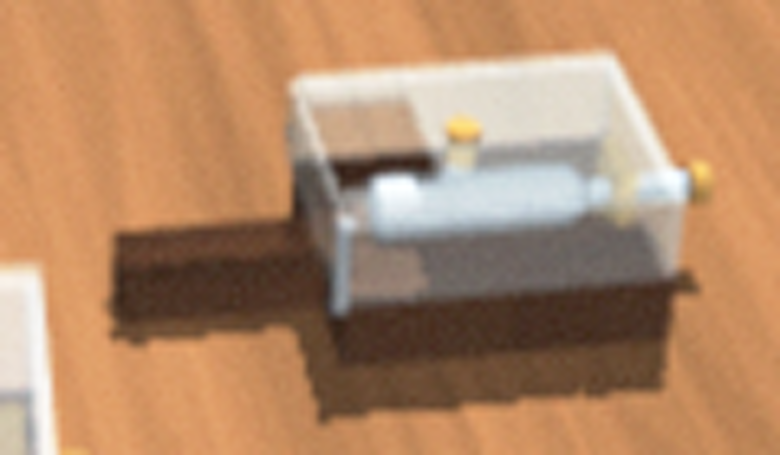

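View pics/t18.png

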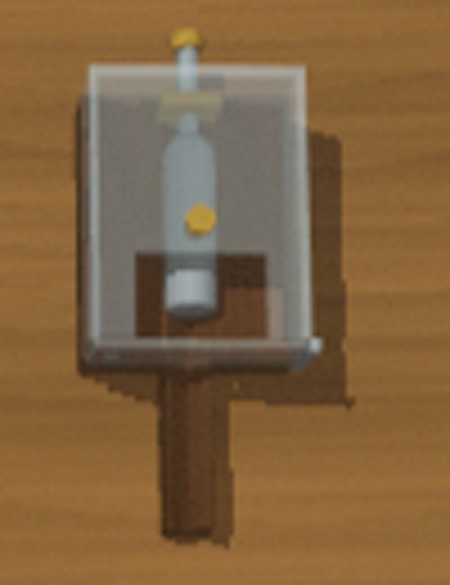

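```bash
python3 -c "
from workcell import ctrl
print(ctrl.get_obs()['ft_force'], ctrl.close_job())"
```

```text
the job is handed in; nothing more can be done
[ 0.64570635 -0.25156137  0.57114556] None
```

The tone bar is in its case with its nose on the stop screw, and the door is shut. I handed the job in at about 32.6 s, of 67 s allowed; no verdict came back.

- **Laying it in:** I took the bar off its rest, centred it by eye over the tongue (two small sideways corrections) and lowered it into the groove. It touched down at the expected height with almost no sideways force. Vertical force on the tool peaked at about 9.5 N there.
- **Pushing it home:** With closed fingers on the butt, I pushed it under the plunger, which showed as a bump of about 5 N. The last few millimetres went at 3 mm/s or less. The nose met the stop about 104 mm behind the planned mouth position. I leaned on it to about 10 N in total; about 3 N of that is drag, so roughly 7 N went into the stop.
- **Closing the door:** I swung it round from its outer face until it stopped against the case, pressing with up to about 9 N, then backed away.

**Last checks:** The final top and side pictures show the nose touching the screw and the door flush across the mouth. The wrist force read about zero, with the gripper clear of everything. The three harmonicas were found within about 2 pixels of their first positions. I couldn't recheck the tin in the last top picture, because it was not found there (the arm was over that area). The gripper never came near it below about 100 mm except at the rest, well to one side.

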